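# Mount the cuvette carriage on the dovetail rail and clamp it at the stop

### The job

Mount the cuvette carriage on the dovetail rail: slide it on from the rail's open end, clamp knob on the side towards you, and run it along the rail until it is gently up against the position stop, without forcing it and without shifting the stop. Then tighten the carriage's side clamp by swinging its knob lever over towards the stop until the jaw grips the rail firmly, snug but not overtightened, let go, and leave the other things on the desk alone.

Things in the scene. Friction and masses are not known exactly. Their poses are not given: they have to be found in the camera images.
- rail: Grey steel dovetail rail, screwed to the desk. Origin: middle of its underside. x along the rail to its open end, y to the robot's side, z up. Foot plate 200 x 60 x 10 mm, neck 18 wide, 4 high, then the 60-degree dovetail: 180 mm long, z = 14 to 28 mm, 24 mm wide at its foot, 38 near its top. A mounted carriage has its origin at y = 0, z = 15 mm, axes parallel; play about 1 mm each way in y.
- rail_open_end (a point): Middle of the rail's open end (x = 90 mm), where the carriage goes on, at the height of the rail's top, 28 mm above the desk; axes as the rail's. The last 8 mm of the dovetail taper by 2.5 mm a side and 2 mm in height as a lead-in.
- stop_face (a point): Middle of the contact face (36 mm wide, 2 to 12 mm above the rail's top) of the position stop, a dark steel saddle 24 mm long, 52 wide, 13 above the rail's top; the face looks to the rail's +x (open end). Axes as the rail's. Its place along the rail varies. Only its set screw holds it: a push of over about 20 N along the rail shifts it.
- carriage: Loose cuvette carriage, 0.65 kg: aluminium saddle 80 mm long (x), 64 wide (y), black four-place cuvette holder screwed on top. Origin: middle of its underside, on which it stands. The -x end goes on the rail first and meets the stop; +y is the clamp side. Skirts z = 0 to 13 mm, saddle plate 13 to 25 mm (its underside slides on the rail's top), holder 25 to 52 mm.
- carriage_grip (a point): Middle of the cuvette holder (80 mm along x, 34 along y, 27 high), 38.5 mm above the carriage's underside: take hold across the 34 mm. The wider saddle plate begins 13.5 mm below this point.
- carriage_front (a point): Middle of the -x end face of the saddle plate, 40 mm from the carriage's origin and 20 mm above its underside; this face meets the stop.
- clamp_axis (a point): Axis of the clamp knob (along y), at the plane in which the lever swings: 45 mm to the carriage's +y side, 11 mm above its underside.
- clamp_lever (a point): Point on the knob's lever 40 mm from the axis: a dark steel bar 7.6 mm thick that ends 55 mm from the axis in a black ball of 13 mm. Open, it leans 0.9 rad from upright to the carriage's +x end.
- clamp_knob (a joint): Clamp knob (rad): 0 open, lever upright at 0.9; grows as the lever swings up and over to the carriage's -x end (the stop). Even drag of 0.26 N m until the jaw bites, which varies with pad wear between about 0.4 and 1.1; then about 1 N m harder a radian. Properly tight is 0.38 to 0.46 N m (8.5 to 10 N square to the lever 45 mm from the axis). It stays where it is left.
- clamp_pad: White plastic pad, 50 mm long, on the jaw inside the carriage's +y skirt; the clamp presses it on the rail's flank. Its origin and axes are the carriage's while the clamp is open.
- beaker: Bystander: small glass beaker, 57 mm wide, 66 mm high; origin at the middle of its underside.
- bottle: Bystander: small white screw-cap bottle, 28 mm wide, 44 mm high; origin at the middle of its underside.
- petri: Bystander: clear dish with lid, 55 mm wide, 14 mm high; origin at the middle of its underside.

How it is judged:
By the outcome, as a careful person would: the job done as asked, in the order asked, and still so for the second after the job is handed in, with the robot touching nothing.
It also fails if it takes over 72 s, if anything falls off the work surface, if the arm or the gripper's body presses on something with over 40 N, if the wrist force passes 120 N, or if a joint passes its speed limit or range.

### The arm

A 6-joint arm with a two-finger parallel gripper is mounted at the origin on a cart in front of the work surface, level with it; the furniture and walls round the work are solid. World frame = base frame: x ahead of the robot, y to its left, z up, the work surface at z = 0. Lengths are in m, angles in rad, forces in N, time in s.
With the tool pointing down it reaches from about 0.375 to 0.9 m from the base axis. Payload 3.1 kg.
Tool frame: the origin (TCP) lies between the finger pads; the fingertips stand robot.tip_extent ahead of it and the grasp point (between the pads) lies 3 mm ahead of it (robot.tip_extent is the distance from the TCP to the fingertips, in m); z points along the fingers, x is the direction in which the jaws open and shut, and the axes are right-handed (so a half turn about z gives the same grasp; the last joint's range is limited). The gripper opens to 87 mm and grips with 3 to 60 N. Pads are 19 mm wide; open, the fingers measure 117 mm over their backs; the gripper's body (75 mm by 190 mm) begins 51 mm behind the grasp point.
Start: joints at [0.942, 0.527, 1.433, -0, 1.181, -0.178], TCP at [0.272, 0.563, 0.206] pointing down, gripper open.
Joint ranges: [-3.08, 3.08], [-0.75, 2.2], [0.22, 2.44], [-1.43, 4.57], [0, 2.65], [-2.85, 2.85]. Speed limits (rad/s): [2.79, 2.79, 3.14, 3.14, 3.14, 3.14].

### API

Orientations are given as a unit quaternion [x, y, z, w].
In Python, from rig import robot, cams gives the robot as it stands.
- The arm moves only by the tool carry_out, never from a script. Its argument "steps" is a list of rows, each a list of 3 entries, a list of its own where there are three numbers: the shift along the world's x, y, z in cm, then the turn about the world's z in degrees, then the closure, from 0 (fully open) to 1 (shut). In form: [[[dx, dy, dz], spin, fingers], ...]. A call has 1 to 10 rows; each row shifts and turns the pose as measured when the row begins; what a row does not reach is not made up. A row lasts 1/10 s, in which the tool goes at most 50 mm and 8.59 degrees, less where a joint would pass 70% of its speed; a pose out of reach is approached as far as the arm can. A call with a gripper value outside its range is refused whole. The fingers move at their own pace and stop on an object; "squeeze" is the grip in N (left out, the last holds). Time passes only in rows, so rows that do not move let the fingers close. It gives the time, the measured TCP pose, the force and the opening at its end, in the units of the state.
- robot.get_obs(): the state, without advancing time (a new reading comes with each control period).
- cams.camera(name): name is "scene" or "top" or "wrist"; returns a dict with "pixels" (420x560x3 uint8, red, green, blue), "fx", "fy", "cx", "cy" (pixels), "k1" (the pictures are not rectified: a ray, as slopes to the right and down, at radius r is drawn at 1 + k1 r^2 times it, then the intrinsics apply), "eye" and "rotation" of the camera in the world. Camera axes: x right, y up, looking along -z (the intrinsics and any distortion apply to the point x, -y, -z); pixel columns grow to the right and rows downward; lengths in m; the calibration is good to about 2 mm. A picture is of the moment at which its call begins. There is no depth.
- robot.hand_in(): hands the job in, once; it reports no verdict.
The state is a dict: "time": time; "q": joint angles; "joint_velocities": joint speeds; "joint_torque": joint torques, N m; "position": TCP position; "tool_rot": TCP orientation; "ft_force": force on the tool from outside, world axes, zero at the start; "moment": the same for the moment, N m; "grip_width": finger opening in m.
Only numpy, scipy, OpenCV 4.12 (cv2) and the standard library are available. Lean on these libraries where they do the work, as an engineer would, in place of code of your own. Each camera call takes 0.05 s, during which the arm holds its last target. There are 200 camera calls.

## Working session

There is one attempt and no reset: what is moved stays moved. The work goes in short steps, Python scripts to look and compute and a tool call to move; the robot and the scene stay as the last step left them, time stands still between calls to the robot, and variables do not carry over. Pictures are saved under pics/ and viewed, about 8 in all and at most 12, crops included, and the job is handed in when it is done.

Besides the shell and the picture viewer there is one more tool, called after ">>>" by a JSON object that holds its "name" and its "arguments", one argument or row to a line. carry_out: Moves the arm, as the interface text tells. Its arguments: {"type":"object","properties":{"steps":{"type":"array"},"squeeze":{"type":"number"}},"required":["steps"]}

```bash
ls; mkdir -p pics; cat > h.py <<'E'
import numpy as np, cv2
from rig import robot, cams
def snap(n,f):
    c=cams.camera(n); cv2.imwrite('pics/'+f+'.png',cv2.cvtColor(c['pixels'],cv2.COLOR_RGB2BGR))
    import pickle; pickle.dump(c,open('pics/'+f+'.pkl','wb')); return c
def load(f):
    import pickle; return pickle.load(open('pics/'+f+'.pkl','rb'))
def ray(c,u,v):
    K=np.array([[c['fx'],0,c['cx']],[0,c['fy'],c['cy']],[0,0,1]],float)
    p=cv2.undistortPoints(np.array([[[u,v]]],float),K,np.array([c['k1'],0,0,0,0.]))[0,0]
    R=np.array(c['rotation']); 
    if R.ndim==1:
        from scipy.spatial.transform import Rotation as Ro; R=Ro.from_quat(R).as_matrix()
    return np.array(c['eye']),R@np.array([p[0],-p[1],-1])
def onz(c,u,v,z):
    e,d=ray(c,u,v); return e+d*(z-e[2])/d[2]
def proj(c,P):
    R=np.array(c['rotation'])
    if R.ndim==1:
        from scipy.spatial.transform import Rotation as Ro; R=Ro.from_quat(R).as_matrix()
    q=R.T@(np.array(P)-c['eye']); x,y=q[0]/-q[2],-q[1]/-q[2]; s=1+c['k1']*(x*x+y*y)
    return np.round([c['fx']*x*s+c['cx'],c['fy']*y*s+c['cy']],1)
E
python3 - <<'E'
from h import *
a=snap('scene','s0');b=snap('top','t0');w=snap('wrist','w0')
for c in(a,b,w):print({k:c[k] for k in c if k!='pixels'})
print(robot.get_obs(),robot.tip_extent)
cv2.imwrite('pics/st0.png',cv2.resize(cv2.vconcat([cv2.imread('pics/s0.png')]),(800,600)))
E
```

```text
pics
{'fx': 515.2511572398267, 'fy': 515.2511572398267, 'cx': 286.8061115323845, 'cy': 203.27766709717653, 'k1': 0.020507285299193736, 'eye': array([0.08208909, 1.06324973, 0.5527616 ]), 'rotation': array([-0.1177432 ,  0.54224246,  0.8099142 , -0.19012794])}
{'fx': 430.2065118610761, 'fy': 430.2065118610761, 'cx': 279.1036494578662, 'cy': 205.39925854819236, 'k1': -0.018067579563389686, 'eye': array([0.38362876, 0.04918997, 1.18422623]), 'rotation': array([-0.05927854,  0.07771235,  0.70410901, -0.70333302])}
{'fx': 309.5112700986191, 'fy': 309.5112700986191, 'cx': 279.8996089278016, 'cy': 210.89917234333439, 'k1': -0.029576432643498733, 'eye': array([0.2109153 , 0.59148671, 0.38319097]), 'rotation': array([-0.10645426, -0.06626586,  0.52710613,  0.84049715])}
{'time': 0.15, 'q': array([ 9.41512588e-01,  5.28242158e-01,  1.43362172e+00, -4.90641205e-06,
        1.18141014e+00, -1.78491260e-01]), 'joint_velocities': array([ 0.00099454, -0.0005282 , -0.00336243, -0.00064291, -0.00166887,
       -0.00123801]), 'joint_torque': array([ 1.03321789e-03, -4.40428519e+01, -1.76843959e+01,  6.33846363e-02,
        5.52736642e-02, -1.16470051e-04]), 'position': array([0.27191097, 0.56208624, 0.20539852]), 'tool_rot': array([ 8.47253294e-01,  5.31188431e-01, -7.79396197e-04,  3.15111354e-04]), 'ft_force': array([-0.32281685, -0.5848444 ,  0.6762145 ]), 'moment': array([-0.00037963, -0.04415544, -0.02793695]), 'grip_width': 0.08693751826939286} 0.022
```

View pics/t0.png

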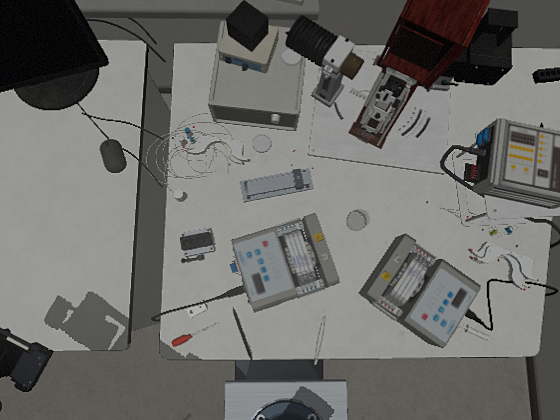

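View pics/s0.png

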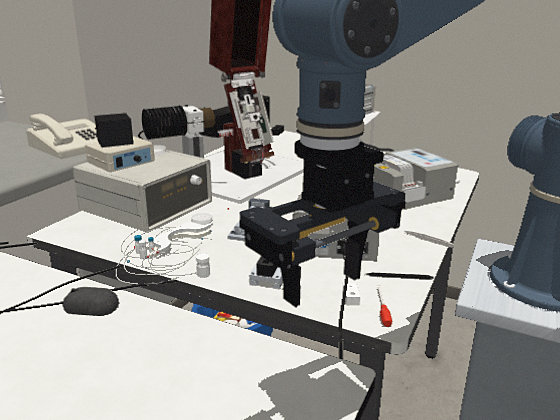

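The top view shows the rail near (277,183), the carriage near (198,245), the dish at (262,144), the beaker at (358,220) and the bottle at (180,195). In the scene view the gripper hides the rail. Next I'll crop the top view.

```bash
python3 - <<'E'
from h import *
i=cv2.imread('pics/t0.png')[160:280,165:325]
cv2.imwrite('pics/t0c.png',cv2.resize(i,None,fx=5,fy=5,interpolation=cv2.INTER_CUBIC))
E
```

```text
(no output)
```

View pics/t0c.png

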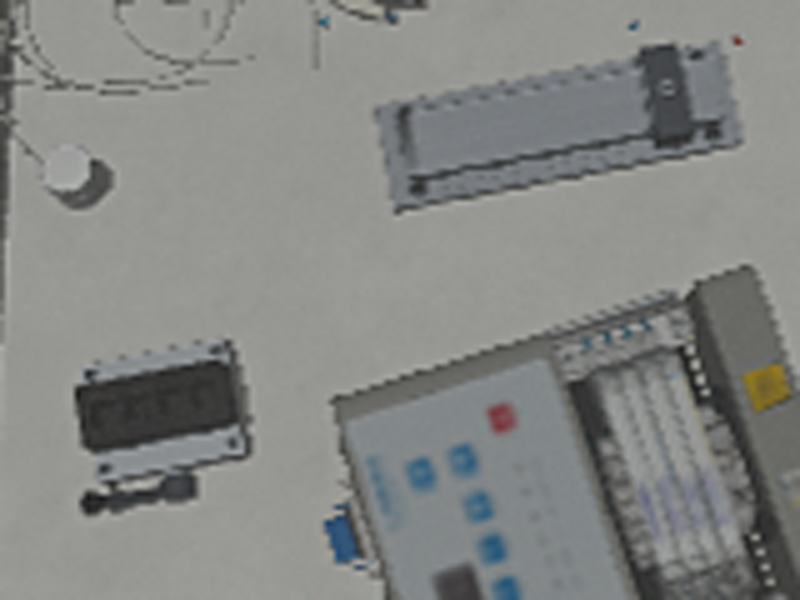

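The crop shows the rail's open end at the left and the stop near its right end at about (667,95). The carriage is already roughly aligned, with its lever side towards the robot and its ball at about (93,502). I'll compute poses.

```bash
python3 - <<'E'
from h import *
c=load('t0')
def rect(pts,z):
    P=np.array([onz(c,165+u/5-.4,160+v/5-.4,z) for u,v in pts]); 
    m=P.mean(0); d=(P[0]+P[1]-P[2]-P[3])/2   # left minus right => +x axis
    e=(P[1]+P[2]-P[0]-P[3])/2
    print(m.round(4),'len',np.linalg.norm(d).round(4),np.linalg.norm(e).round(4),'yaw',np.degrees(np.arctan2(d[1],d[0])).round(2),np.degrees(np.arctan2(e[1],e[0])).round(2)-90)
    return m,d/np.linalg.norm(d)
print('plate');m,d=rect([(376,104),(397,212),(743,146),(721,41)],.010)
print('holder');h,hd=rect([(76,386),(90,454),(244,425),(231,362)],.052)
print('saddle');rect([(78,372),(100,482),(248,455),(231,342)],.025)
# stop top corners z=.041
print('stop');s,sd=rect([(637,48),(660,146),(693,138),(669,44)],.041)
dd=(m-s);print('stop from rail mid along',dd@d, 'face x', -(dd@d)+.012)
for n,u,v,z in [('box corner',335,400,.08),('box2',690,285,.1),('ball',93,502,.045),('bottle',70,168,.044)]:
    print(n,onz(c,165+u/5,160+v/5,z).round(3))
e,q=ray(c,165+67,160+80)
E
```

```text
plate
[0.6738 0.0248 0.01  ] len 0.1979 0.0627 yaw 101.02 -259.02
holder
[0.5107 0.2363 0.052 ] len 0.0817 0.0355 yaw 99.84 -256.63
saddle
[0.5105 0.2385 0.025 ] len 0.0817 0.0614 yaw 100.84 -258.36
stop
[ 0.6841 -0.0321  0.041 ] len 0.0182 0.0557 yaw 100.9 -257.28
stop from rail mid along 0.057806106146304194 face x -0.04580610614630419
box corner [0.51  0.141 0.08 ]
box2 [ 0.567 -0.041  0.1  ]
ball [0.46  0.27  0.045]
bottle [0.64  0.289 0.044]
```

>>> {"name": "carry_out", "arguments": {
  "steps": [
    [[2.4,-3.2,0],-5.3,0.42],
    [[2.4,-3.2,0],-5.3,0.42],
    [[2.4,-3.2,0],-5.3,0.42],
    [[2.4,-3.2,0],-5.3,0.42],
    [[2.4,-3.2,0],-5.3,0.42],
    [[2.4,-3.2,0],-5.3,0.42],
    [[2.4,-3.2,0],-5.3,0.42],
    [[2.4,-3.2,0],-5.3,0.42],
    [[2.4,-3.2,0],-5.3,0.42],
    [[0,0,0],0,0.42]
  ]
}}

```text
time: 1.15
position: [0.4924, 0.2632, 0.2026]
tool_rot: [0.992, 0.129, -0.001, -0.0]
ft_force: [-1.0, -0.4, -1.0]
grip_width: 0.0505
```

```bash
cat >> h.py <<'E'
def st():
    o=robot.get_obs(); q=o['tool_rot']
    from scipy.spatial.transform import Rotation as Ro
    M=Ro.from_quat(q).as_matrix()
    print('t',round(o['time'],2),'p',o['position'].round(4),'xyaw',np.degrees(np.arctan2(M[1,0],M[0,0])).round(2),'z',M[:,2].round(3),'f',o['ft_force'].round(1),'m',o['moment'].round(2),'g',o['grip_width'].round(4),'q',o['q'].round(2))
    return o
E
python3 - <<'E'
from h import *
st();snap('wrist','w1');snap('scene','s1')
E
```

```text
Traceback (most recent call last):
  File "h.py", line 27, in st
    print('t',round(o['time'],2),'p',o['position'].round(4),'xyaw',np.degrees(np.arctan2(M[1,0],M[0,0])).round(2),'z',M[:,2].round(3),'f',o['ft_force'].round(1),'m',o['moment'].round(2),'g',o['grip_width'].round(4),'q',o['q'].round(2))
                                                                                                                                                                                              ^^^^^^^^^^^^^^^^^^^^^
AttributeError: 'float' object has no attribute 'round'
```

```bash
sed -i "s/o\['grip_width'\].round(4)/round(o['grip_width'],4)/" h.py
python3 - <<'E'
from h import *
st();snap('wrist','w1');snap('scene','s1')
E
```

```text
t 1.15 p [0.4924 0.2632 0.2026] xyaw 14.79 z [-0.002 -0.    -1.   ] f [-1.  -0.4 -1. ] m [-0.03  0.07 -0.01] g 0.0505 q [0.29 0.44 1.6  0.   1.1  0.03]
```

View pics/w1.png

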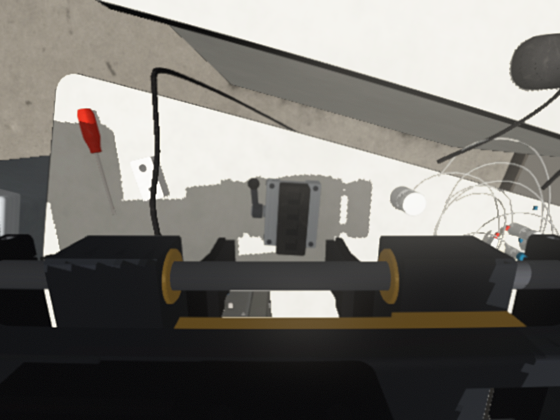

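Wrist view: the carriage's holder is centred near (292,218), with the lever at (256,195) and the bottle at (408,202). I'll cross-check the top-view estimate against this one.

```bash
python3 - <<'E'
from h import *
c=load('w1'); i=c['pixels']; g=cv2.cvtColor(i,cv2.COLOR_RGB2GRAY)
m=np.zeros_like(g); m[172:262,270:316]=(g[172:262,270:316]<75)*255
m=cv2.morphologyEx(m,cv2.MORPH_OPEN,np.ones((5,5)))
k=max(cv2.findContours(m,0,2)[0],key=cv2.contourArea); b=cv2.boxPoints(cv2.minAreaRect(k)); print(b)
W=np.array([onz(c,*p,.052)[:2] for p in b]); print(W.round(4),W.mean(0))
print(proj(c,[.5107,.237,.052]))
cv2.imwrite('pics/w1c.png',cv2.resize(cv2.cvtColor(i,cv2.COLOR_RGB2BGR)[165:275,240:340],None,fx=5,fy=5,interpolation=cv2.INTER_CUBIC))
E
```

```text
[[274.8363  253.45575]
 [279.61066 181.8407 ]
 [309.87616 183.8584 ]
 [305.1018  255.47345]]
[[0.5036 0.1972]
 [0.4879 0.2779]
 [0.5199 0.2841]
 [0.5376 0.2037]] [0.51225936 0.24073871]
[290.  222.5]
```

View pics/w1c.png

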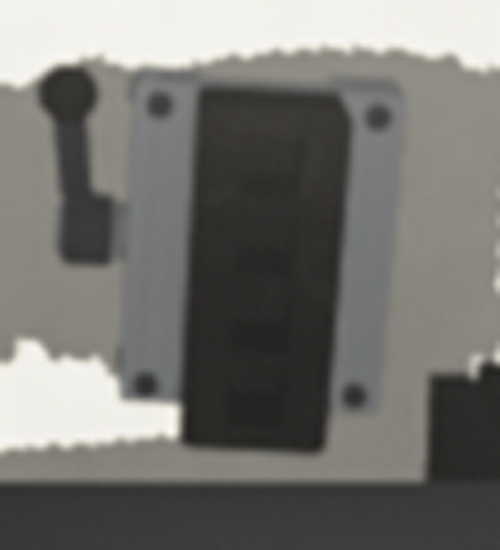

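>>> {"name": "carry_out", "arguments": {
  "steps": [
    [[1.9,-2.4,-2],-3.5,0.42],
    [[0,0,-3],0,0.42],
    [[0,0,-3],0,0.42],
    [[0,0,0],0,0.42],
    [[0,0,0],0,0.42]
  ]
}}

```text
time: 1.75
position: [0.5048, 0.2479, 0.1217]
tool_rot: [0.994, 0.105, -0.002, -0.002]
ft_force: [0.3, -0.6, 0.6]
grip_width: 0.0503
```

```bash
python3 - <<'E'
from h import *
st()
E
```

```text
t 1.75 p [0.5048 0.2479 0.1217] xyaw 12.07 z [-0.005  0.004 -1.   ] f [ 0.3 -0.6  0.6] m [-0.04  0.08 -0.01] g 0.0503 q [0.25 0.56 1.67 0.01 0.92 0.04]
```

>>> {"name": "carry_out", "arguments": {
  "steps": [
    [[0.8,-1.0,0],-0.6,0.42],
    [[0,0,0],0,0.42],
    [[0.1,-0.1,-2],0,0.42],
    [[0,0,-2],0,0.42],
    [[0,0,0],0,0.42]
  ]
}}

```text
time: 2.25
position: [0.5187, 0.2391, 0.0882]
tool_rot: [0.995, 0.101, 0.005, -0.004]
ft_force: [-1.7, 0.4, -0.4]
grip_width: 0.0502
```

```bash
python3 - <<'E'
from h import *
st()
E
```

```text
t 2.25 p [0.5187 0.2391 0.0882] xyaw 11.63 z [ 0.009  0.008 -1.   ] f [-1.7  0.4 -0.4] m [-0.08  0.08 -0.04] g 0.0502 q [0.23 0.61 1.68 0.01 0.84 0.02]
```

>>> {"name": "carry_out", "arguments": {
  "steps": [
    [[0,0,0],0,0.42],
    [[0,0,0],0,0.42],
    [[0,0,0],0,0.42]
  ]
}}

```text
time: 2.55
position: [0.521, 0.2397, 0.0917]
tool_rot: [0.995, 0.101, 0.008, -0.004]
ft_force: [0.6, -0.9, 0.5]
grip_width: 0.0505
```

```bash
python3 - <<'E'
from h import *
st()
E
```

```text
t 2.55 p [0.521  0.2397 0.0917] xyaw 11.62 z [ 0.014  0.01  -1.   ] f [ 0.6 -0.9  0.5] m [-0.09  0.02  0.03] g 0.0505 q [0.23 0.61 1.68 0.01 0.84 0.02]
```

```bash
python3 - <<'E'
from h import *
np.set_printoptions(suppress=True)
for k in range(5):
    o=st(); print(o['q'].round(4)); cams.camera('wrist')
E
```

```text
t 2.55 p [0.521  0.2397 0.0917] xyaw 11.62 z [ 0.014  0.01  -1.   ] f [ 0.6 -0.9  0.5] m [-0.09  0.02  0.03] g 0.0505 q [0.23 0.61 1.68 0.01 0.84 0.02]
[0.2329 0.6089 1.6773 0.0082 0.8394 0.0246]
t 2.6 p [0.5211 0.2397 0.0917] xyaw 11.62 z [ 0.014  0.01  -1.   ] f [-0.1  0.6 -0.1] m [-0.09  0.    0.03] g 0.0508 q [0.23 0.61 1.68 0.01 0.84 0.02]
[0.2329 0.6088 1.6772 0.0082 0.8393 0.0246]
t 2.65 p [0.521  0.2397 0.0915] xyaw 11.62 z [ 0.014  0.01  -1.   ] f [ 0.6  1.1 -0.9] m [-0.1   0.07  0.03] g 0.0501 q [0.23 0.61 1.68 0.01 0.84 0.02]
[0.2329 0.6091 1.6775 0.0082 0.8392 0.0246]
t 2.7 p [0.5207 0.2396 0.0912] xyaw 11.62 z [ 0.013  0.009 -1.   ] f [0.8 0.1 0.1] m [-0.08  0.07  0.  ] g 0.0506 q [0.23 0.61 1.68 0.01 0.84 0.02]
[0.2329 0.6095 1.6778 0.0082 0.8391 0.0246]
t 2.75 p [0.5205 0.2396 0.091 ] xyaw 11.62 z [ 0.013  0.009 -1.   ] f [ 0.6  1.  -0.6] m [-0.08  0.02  0.01] g 0.0504 q [0.23 0.61 1.68 0.01 0.84 0.02]
[0.2329 0.6098 1.678  0.0082 0.8391 0.0246]
```

>>> {"name": "carry_out", "arguments": {
  "steps": [
    [[-0.3,0,0],0,0.42],
    [[-0.3,0,0],0,0.42],
    [[-0.3,0,0],0,0.42],
    [[-0.1,0,0],0,0.42]
  ]
}}

```text
time: 3.2
position: [0.5092, 0.2395, 0.0907]
tool_rot: [0.995, 0.101, 0.006, -0.004]
ft_force: [-1.2, 0.5, 0.3]
grip_width: 0.0507
```

```bash
python3 - <<'E'
from h import *
for k in range(3):
    st(); cams.camera('wrist')
E
```

```text
t 3.2 p [0.5092 0.2395 0.0907] xyaw 11.62 z [ 0.012  0.009 -1.   ] f [-1.2  0.5  0.3] m [-0.12  0.06  0.  ] g 0.0507 q [0.24 0.6  1.7  0.01 0.82 0.03]
t 3.25 p [0.5091 0.2395 0.0907] xyaw 11.63 z [ 0.012  0.009 -1.   ] f [-0.3  0.1 -0.4] m [-0.08  0.04 -0.01] g 0.0509 q [0.24 0.6  1.7  0.01 0.82 0.03]
t 3.3 p [0.5095 0.2395 0.0908] xyaw 11.62 z [ 0.012  0.009 -1.   ] f [-0.3 -0.4 -1.1] m [-0.14  0.07 -0.03] g 0.0505 q [0.24 0.6  1.7  0.01 0.82 0.03]
```

>>> {"name": "carry_out", "arguments": {
  "steps": [
    [[0.1,0,3],0,0.42],
    [[0,0,3],0,0.42],
    [[0,0,0],0,0.42],
    [[0,0,0],0,0.42]
  ]
}}

```text
time: 3.75
position: [0.5103, 0.2392, 0.1514]
tool_rot: [0.995, 0.101, 0.006, -0.004]
ft_force: [-0.2, 0.1, -0.6]
grip_width: 0.0505
```

```bash
python3 - <<'E'
from h import *
for k in range(3):
    st(); cams.camera('wrist')
E
```

```text
t 3.75 p [0.5103 0.2392 0.1514] xyaw 11.6 z [ 0.01   0.009 -1.   ] f [-0.2  0.1 -0.6] m [-0.08  0.05  0.  ] g 0.0505 q [0.24 0.51 1.65 0.01 0.96 0.03]
t 3.8 p [0.5106 0.2393 0.1514] xyaw 11.6 z [ 0.011  0.009 -1.   ] f [-0.1 -0.5 -0.5] m [-0.04  0.01 -0.01] g 0.0504 q [0.24 0.51 1.65 0.01 0.96 0.03]
t 3.85 p [0.5102 0.2392 0.1509] xyaw 11.6 z [ 0.01   0.008 -1.   ] f [ 0.4 -0.6 -0.3] m [-0.08  0.03 -0.  ] g 0.0503 q [0.24 0.51 1.65 0.01 0.96 0.03]
```

>>> {"name": "carry_out", "arguments": {
  "steps": [
    [[-2,2,0],0,0.42],
    [[0,0,0],0,0.42],
    [[0,0,0],0,0.42]
  ]
}}

```text
time: 4.2
position: [0.4883, 0.2587, 0.1474]
tool_rot: [0.995, 0.101, 0.002, -0.003]
ft_force: [0.3, -0.6, 0.4]
grip_width: 0.0505
```

```bash
python3 - <<'E'
from h import *
for k in range(2):
    st(); cams.camera('wrist')
E
```

```text
t 4.2 p [0.4883 0.2587 0.1474] xyaw 11.55 z [ 0.004  0.006 -1.   ] f [ 0.3 -0.6  0.4] m [-0.09  0.09  0.05] g 0.0505 q [0.28 0.51 1.68 0.01 0.95 0.08]
t 4.25 p [0.4877 0.2586 0.1472] xyaw 11.53 z [ 0.002  0.006 -1.   ] f [-0.4  0.4 -0.2] m [-0.08  0.06  0.03] g 0.0506 q [0.28 0.51 1.68 0.01 0.95 0.08]
```

>>> {"name": "carry_out", "arguments": {
  "steps": [
    [[0.1,-0.1,-0.3],0,0.42],
    [[0.3,-0.25,-0.8],0,0.42],
    [[0.3,-0.3,-0.8],0,0.42],
    [[0.3,-0.3,-0.8],0,0.42],
    [[0.3,-0.3,-0.8],0,0.42],
    [[0.3,-0.3,-0.8],0,0.42],
    [[0.3,-0.2,-0.8],0,0.42],
    [[0.2,-0.15,-0.8],0,0.42],
    [[0.1,-0.1,-0.3],0,0.42],
    [[0,0,-0.1],0,0.42]
  ]
}}

```text
time: 5.3
position: [0.5135, 0.2345, 0.077]
tool_rot: [0.995, 0.099, 0.001, -0.003]
ft_force: [0.5, 0.4, -0.8]
grip_width: 0.0507
```

```bash
python3 - <<'E'
from h import *
for k in range(2):
    st(); c=snap('wrist','w2')
E
```

```text
t 5.3 p [0.5135 0.2345 0.077 ] xyaw 11.33 z [ 0.002  0.006 -1.   ] f [ 0.5  0.4 -0.8] m [-0.1   0.02 -0.  ] g 0.0507 q [0.23 0.63 1.7  0.01 0.81 0.02]
t 5.35 p [0.5133 0.2346 0.077 ] xyaw 11.34 z [ 0.001  0.006 -1.   ] f [-0.5 -0.2  0.1] m [-0.08  0.03 -0.02] g 0.0505 q [0.23 0.63 1.7  0.01 0.81 0.02]
```

>>> {"name": "carry_out", "arguments": {
  "steps": [
    [[0,0.2,-0.3],0,0.42],
    [[-0.1,0.2,-0.6],0,0.42],
    [[0,0,-0.6],0,0.42],
    [[0,0,-0.5],0,0.42],
    [[0,0,-0.3],0,0.42]
  ]
}}

```text
time: 5.9
position: [0.5128, 0.2401, 0.0541]
tool_rot: [0.995, 0.1, 0.003, -0.003]
ft_force: [0.2, 0.2, -0.6]
grip_width: 0.0508
```

```bash
python3 - <<'E'
from h import *
st(); c=snap('scene','s2'); st()
u=cv2.cvtColor(c['pixels'],cv2.COLOR_RGB2BGR); a=proj(c,[.512,.238,.05]).astype(int); print(a)
cv2.imwrite('pics/s2c.png',cv2.resize(u[a[1]-80:a[1]+70,a[0]-100:a[0]+100],None,fx=4,fy=4,interpolation=cv2.INTER_CUBIC))
E
```

```text
t 5.9 p [0.5128 0.2401 0.0541] xyaw 11.42 z [ 0.005  0.007 -1.   ] f [ 0.2  0.2 -0.6] m [-0.05  0.05 -0.04] g 0.0508 q [0.24 0.66 1.71 0.01 0.76 0.03]
t 5.95 p [0.5124 0.24   0.0537] xyaw 11.42 z [ 0.004  0.006 -1.   ] f [ 0.4 -0.8 -0.1] m [-0.11  0.11  0.03] g 0.0506 q [0.24 0.67 1.71 0.01 0.76 0.03]
[269 255]
```

View pics/s2c.png

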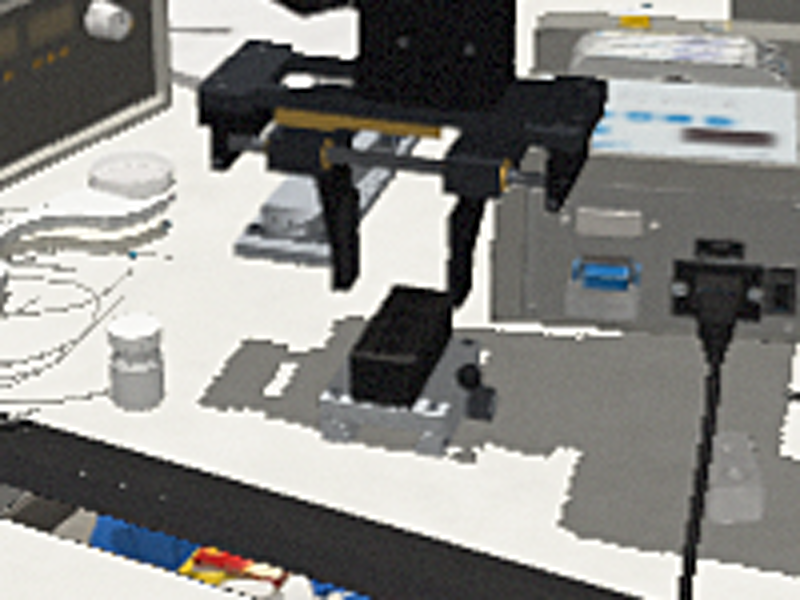

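```bash
python3 - <<'E'
from h import *
c=load('s2'); a=np.array([269-100,255-80])
P=np.array([.5124,.24,.0537]);x=np.array([np.cos(.199),np.sin(.199),0])
for n,p in [('tip+',P+x*.025-[0,0,.022]),('tip-',P-x*.025-[0,0,.022]),('bottle',[.64,.289,.044]),('hold near+',[.512-.2*.04+.017,.239+.04,.052]),('hold far',[.512+.2*.04,.239-.04,.052])]: print(n,(proj(c,p)-a)*4)
# seen tip rays
for u,v in[(343,287),(460,302)]:
    for z in(.03,.05,.08,.1):print(z,onz(c,u/4+a[0],v/4+a[1],z).round(3))
t=load('w1');print(t['eye']); print(load('w2')['eye'],load('w0')['eye'])
cams.camera('top')
E
```

```text
tip+ [353.2 348. ]
tip- [446.8 361.2]
bottle [136.  319.2]
hold near+ [347.6 349.2]
hold far [423.2 283.6]
0.03 [0.576 0.185 0.03 ]
0.05 [0.557 0.219 0.05 ]
0.08 [0.529 0.269 0.08 ]
0.1 [0.51  0.303 0.1  ]
0.03 [0.512 0.171 0.03 ]
0.05 [0.495 0.205 0.05 ]
0.08 [0.471 0.257 0.08 ]
0.1 [0.454 0.291 0.1  ]
[0.4752708  0.32829777 0.38058031]
[0.49949488 0.2996267  0.25524556] [0.2109153  0.59148671 0.38319097]
```

```bash
python3 - <<'E'
from h import *
c=load('s0'); P=np.array([.2719,.5621,.2054]);x=np.array([np.cos(1.12),np.sin(1.12),0])
for z in(-.022,0,.02,.04): print(z,proj(c,P+x*.05+[0,0,z]),proj(c,P-x*.05+[0,0,z]))
c=load('s1'); P=np.array([.4924,.2632,.2026]);x=np.array([np.cos(.258),np.sin(.258),0])
for z in(-.022,0,.02,.04): print(z,proj(c,P+x*.032+[0,0,z]),proj(c,P-x*.032+[0,0,z]))
i=cv2.imread('pics/s1.png')
c2=cams.camera('scene'); j=cv2.cvtColor(c2['pixels'],cv2.COLOR_RGB2BGR)
cv2.imwrite('pics/cmp.png',cv2.resize(np.hstack([i[120:320,170:370],j[120:320,170:370]]),None,fx=2,fy=2));st()
E
```

```text
-0.022 [289.  329.1] [349.7 300.5]
0 [289.3 313.4] [350.8 285.8]
0.02 [289.6 298.6] [351.8 272.1]
0.04 [289.9 283.5] [352.8 258. ]
-0.022 [256.3 200.7] [289.4 203.6]
0 [256.2 189.8] [289.6 192.7]
0.02 [256.2 179.9] [289.8 182.6]
0.04 [256.1 169.7] [290.  172.4]
t 6.05 p [0.5129 0.24   0.0544] xyaw 11.41 z [ 0.005  0.007 -1.   ] f [-0.4 -0.4 -0.5] m [-0.08  0.03 -0.01] g 0.0506 q [0.24 0.66 1.71 0.01 0.76 0.03]
```

View pics/cmp.png

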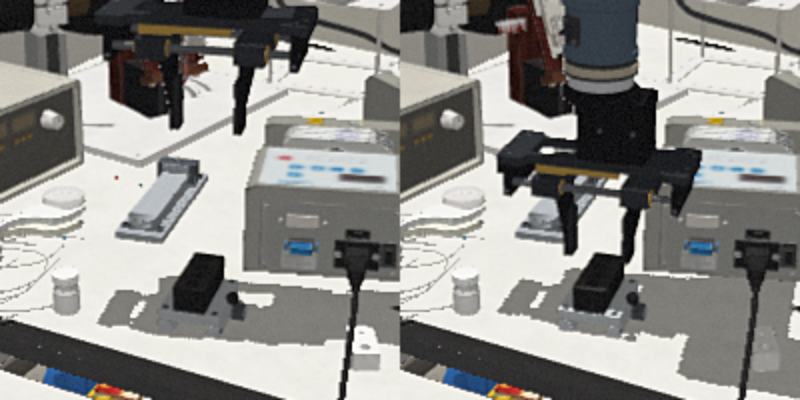

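The pictures show visible fingertips about 3 cm higher than the kinematics predict, while the bottle and holder agree. I'll check the tips in the wrist view, which is an independent camera.

```bash
python3 - <<'E'
from h import *
c=load('w1'); P=np.array([.4924,.2632,.2026]);x=np.array([np.cos(.258),np.sin(.258),0]);y=np.array([-x[1],x[0],0])
for z in(-.022,0,.02,.04): print(z,[proj(c,P+s*x*.025+k*y*.0095+[0,0,z]) for s in(1,-1) for k in(1,-1)])
c=cams.camera('wrist'); j=cv2.cvtColor(c['pixels'],cv2.COLOR_RGB2BGR); cv2.imwrite('pics/w3.png',j)
a=cv2.imread('pics/w1.png')[170:330,160:400]
cv2.imwrite('pics/cw.png',cv2.resize(np.vstack([a,j[170:330,160:400]]),None,fx=1.8,fy=1.8,interpolation=cv2.INTER_CUBIC))
P=robot.get_obs()['position'];x=np.array([np.cos(.2),np.sin(.2),0]);y=np.array([-x[1],x[0],0])
for z in(-.022,0,.02,.04): print(z,[proj(c,P+s*x*.025+k*y*.0095+[0,0,z]) for s in(1,-1) for k in(1,-1)])
E
```

```text
-0.022 [array([317.2, 220.5]), array([316.4, 247.1]), array([242.9, 220.5]), array([243.7, 247. ])]
0 [array([321.5, 230.6]), array([320.4, 259.9]), array([238.7, 230.6]), array([239.7, 259.8])]
0.02 [array([326.2, 242.1]), array([324.9, 274.3]), array([233.9, 242. ]), array([235.2, 274.2])]
0.04 [array([332.2, 256.5]), array([330.5, 292.2]), array([227.8, 256.4]), array([229.5, 292.2])]
-0.022 [array([317.4, 220.8]), array([316.6, 247.4]), array([243., 221.]), array([243.8, 247.6])]
0 [array([322. , 230.7]), array([320.9, 260. ]), array([239., 231.]), array([240.1, 260.3])]
0.02 [array([327.1, 242. ]), array([325.8, 274.3]), array([234.6, 242.3]), array([235.9, 274.6])]
0.04 [array([333.5, 256.2]), array([331.9, 292.1]), array([228.9, 256.6]), array([230.6, 292.5])]
```

View pics/cw.png

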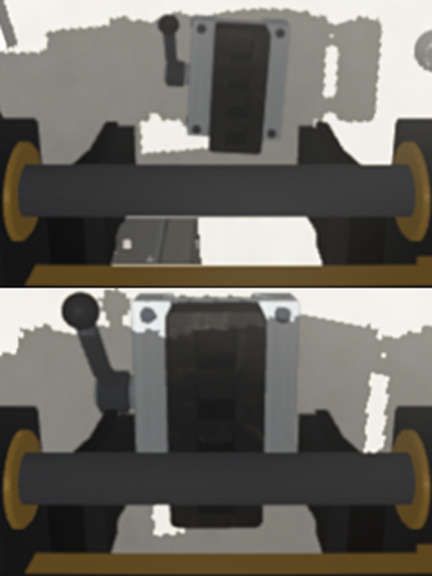

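Both cameras agree that the drawn tips sit about 2 cm above the TCP instead of 2.2 cm below it. A light close settles it: the fingers will stop at 34 mm if the pads straddle the holder.

>>> {"name": "carry_out", "arguments": {
  "steps": [
    [[0,0,0],0,0.6],
    [[0,0,0],0,0.7],
    [[0,0,0],0,0.75]
  ],
  "squeeze": 5
}}

```text
time: 6.4
position: [0.5137, 0.24, 0.0552]
tool_rot: [0.995, 0.099, 0.004, -0.003]
ft_force: [-0.2, 0.1, -0.5]
grip_width: 0.034
```

```bash
python3 - <<'E'
from h import *
st();cams.camera('wrist');st()
E
```

```text
t 6.4 p [0.5137 0.24   0.0552] xyaw 11.39 z [ 0.007  0.007 -1.   ] f [-0.2  0.1 -0.5] m [-0.03  0.05 -0.03] g 0.034 q [0.24 0.66 1.71 0.01 0.76 0.03]
t 6.45 p [0.5137 0.24   0.0552] xyaw 11.39 z [ 0.007  0.007 -1.   ] f [0.  0.5 0.5] m [-0.09  0.02  0.04] g 0.0303 q [0.24 0.66 1.71 0.01 0.76 0.03]
```

```bash
python3 - <<'E'
from h import *
for k in range(3): cams.camera('wrist')
st()
E
```

```text
t 6.6 p [0.5136 0.24   0.0551] xyaw 11.39 z [ 0.006  0.007 -1.   ] f [-0.4  0.2 -0. ] m [-0.08  0.01  0.01] g 0.0242 q [0.24 0.66 1.71 0.01 0.76 0.03]
```

The fingers closed past 34 mm, so the pads really are above the holder. The real tips sit about 35–40 mm above the stated place, and I'll trust the pictures from here. Next I'll reopen, descend and watch the force.

>>> {"name": "carry_out", "arguments": {
  "steps": [
    [[0,0,0],0,0.42],
    [[0,0,0],0,0.42],
    [[0,0,0],0,0.42],
    [[0,0,-0.3],0,0.42],
    [[0,0,-0.6],0,0.42],
    [[0,0,-0.6],0,0.42],
    [[0,0,-0.6],0,0.42],
    [[0,0,-0.4],0,0.42],
    [[0,0,-0.2],0,0.42]
  ]
}}

```text
time: 7.5
position: [0.5133, 0.2399, 0.0254]
tool_rot: [0.995, 0.099, 0.003, -0.003]
ft_force: [0.3, -0.0, -0.1]
grip_width: 0.0503
```

```bash
python3 - <<'E'
from h import *
st(); c=snap('scene','s4'); o=st()
i=cv2.imread('pics/s4.png'); cv2.imwrite('pics/s4c.png',cv2.resize(i[190:310,210:330],None,fx=5,fy=5,interpolation=cv2.INTER_CUBIC))
E
```

```text
t 7.5 p [0.5133 0.2399 0.0254] xyaw 11.39 z [ 0.006  0.007 -1.   ] f [ 0.3 -0.  -0.1] m [-0.1   0.05  0.01] g 0.0503 q [0.24 0.71 1.72 0.01 0.7  0.03]
t 7.55 p [0.5131 0.2399 0.0252] xyaw 11.4 z [ 0.005  0.007 -1.   ] f [-0.2 -0.3  0.1] m [-0.13  0.03  0.04] g 0.0502 q [0.24 0.71 1.72 0.01 0.7  0.03]
```

View pics/s4c.png

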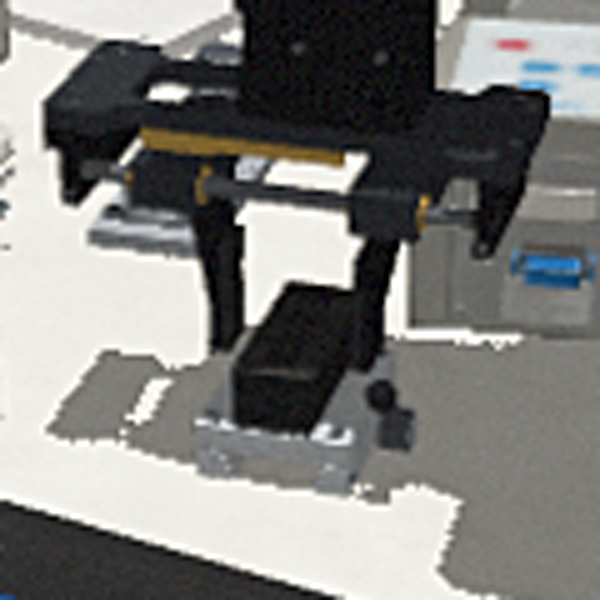

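The fingers now straddle the holder, with their tips at crop (228,350) and (370,365), just above the saddle plate. I'll compute their height.

```bash
python3 - <<'E'
from h import *
c=load('s4')
for z in(.02,.03,.04,.05):
    a,b=onz(c,210+228/5,190+350/5,z),onz(c,210+370/5,190+367/5,z); print(z,a.round(4),b.round(4),((a+b)/2).round(4),np.linalg.norm(a-b))
E
```

```text
0.02 [0.5545 0.2207 0.02  ] [0.4944 0.2061 0.02  ] [0.5244 0.2134 0.02  ] 0.061768421060421456
0.03 [0.5456 0.2365 0.03  ] [0.4867 0.2222 0.03  ] [0.5161 0.2293 0.03  ] 0.060609020283183164
0.04 [0.5367 0.2523 0.04  ] [0.479  0.2383 0.04  ] [0.5078 0.2453 0.04  ] 0.05944961950594484
0.05 [0.5279 0.2681 0.05  ] [0.4712 0.2543 0.05  ] [0.4995 0.2612 0.05  ] 0.058290218728706586
```

>>> {"name": "carry_out", "arguments": {
  "steps": [
    [[0,0,-0.3],0,0.42],
    [[0,0,-0.4],0,0.42],
    [[0,0,-0.1],0,0.55],
    [[0,0,0],0,0.7],
    [[0,0,0],0,0.8],
    [[0,0,0],0,0.8]
  ],
  "squeeze": 30
}}

```text
time: 8.15
position: [0.5131, 0.2399, 0.0165]
tool_rot: [0.995, 0.099, 0.003, -0.003]
ft_force: [0.5, -0.1, -0.9]
grip_width: 0.0336
```

```bash
python3 - <<'E'
from h import *
st();cams.camera('wrist');st();cams.camera('wrist');st()
E
```

```text
t 8.15 p [0.5131 0.2399 0.0165] xyaw 11.4 z [ 0.005  0.007 -1.   ] f [ 0.5 -0.1 -0.9] m [-0.05 -0.01  0.06] g 0.0336 q [0.24 0.73 1.72 0.01 0.68 0.03]
t 8.2 p [0.5132 0.2399 0.0166] xyaw 11.39 z [ 0.005  0.007 -1.   ] f [ 0.2 -0.5 -0.8] m [-0.12  0.03  0.03] g 0.0338 q [0.24 0.73 1.72 0.01 0.68 0.03]
t 8.25 p [0.5132 0.2399 0.0166] xyaw 11.4 z [ 0.005  0.007 -1.   ] f [ 0.   0.4 -0.1] m [-0.11  0.13  0.01] g 0.034 q [0.24 0.73 1.72 0.01 0.68 0.03]
```

Gripped at 34 mm. Next I'll refine the rail pose numerically using edge profiles in both views, and lift meanwhile.

>>> {"name": "carry_out", "arguments": {
  "steps": [
    [[0,0,0.3],0,0.8],
    [[0,0,0.7],0,0.8],
    [[0,0,0.8],0,0.8],
    [[0,0,0.8],0,0.8],
    [[0,0,0.8],0,0.8],
    [[0,0,0.8],0,0.8],
    [[0,0,0.8],0,0.8],
    [[0,0,0.5],0,0.8],
    [[0,0,0.2],0,0.8]
  ]
}}

```text
time: 9.15
position: [0.5107, 0.2393, 0.0772]
tool_rot: [0.995, 0.099, 0.001, -0.003]
ft_force: [0.4, -0.4, -6.5]
grip_width: 0.0339
```

```bash
cat >> h.py <<'E'
def edges(c,org,yaw,z,a,b,axis,rng):
    """profile of grey across lateral (axis='y') averaged for along in [a,b]; org xy, yaw of x axis deg"""
    g=cv2.cvtColor(c['pixels'],cv2.COLOR_RGB2GRAY).astype(np.float32); t=np.radians(yaw)
    x=np.array([np.cos(t),np.sin(t),0]);y=np.array([-x[1],x[0],0])
    o=np.array([*org,z]); S=np.arange(rng[0],rng[1]+1e-9,.0005); L=np.linspace(a,b,25); out=[]
    for s in S:
        pts=np.array([proj(c,o+(l*x+s*y if axis=='y' else s*x+l*y)) for l in L],np.float32)
        out.append(cv2.remap(g,pts[:,0][None],pts[:,1][None],cv2.INTER_LINEAR).mean())
    out=np.array(out); d=np.gradient(cv2.GaussianBlur(out[None],(5,1),0)[0])
    k=[i for i in range(2,len(d)-2) if abs(d[i])==max(abs(d[i-2:i+3])) and abs(d[i])>1.2]
    return [(round(S[i]*1000,1),round(float(d[i]),1)) for i in k]
E
sed -i 's/return np.round(\(.*\),1)$/return np.array(\1)/' h.py
python3 - <<'E'
from h import *
st(); o=(.6738,.0248)
for n in('t0','s1'):
    c=load(n); print(n)
    for a,b in((-.03,.02),(.03,.08)): 
        print(' plate lat',(a,b),edges(c,o,101,.010,a,b,'y',(-.04,.04)))
        print(' dove lat',(a,b),edges(c,o,101,.028,a,b,'y',(-.035,.035)))
    print(' plate ends',edges(c,o,101,.010,-.026,-.022,'x',(.06,.115)),edges(c,o,101,.010,.022,.028,'x',(-.115,.115)))
    print(' dove along z28',edges(c,o,101,.028,-.012,.012,'x',(-.06,.10)))
    print(' stop top along z41',edges(c,o,101,.041,-.02,.02,'x',(-.09,-.02)))
E
```

```text
t 9.15 p [0.5107 0.2393 0.0772] xyaw 11.4 z [ 0.001  0.006 -1.   ] f [ 0.4 -0.4 -6.5] m [-0.07 -0.03 -0.01] g 0.0339 q [0.24 0.63 1.7  0.01 0.81 0.03]
t0
 plate lat (-0.03, 0.02) [(np.float64(-31.5), -3.6), (np.float64(-23.0), 2.1), (np.float64(13.0), -8.3), (np.float64(17.0), 8.2), (np.float64(28.0), -5.0), (np.float64(31.5), 10.9)]
 dove lat (-0.03, 0.02) [(np.float64(-26.5), -3.6), (np.float64(-18.5), 2.3), (np.float64(17.0), -8.3), (np.float64(21.0), 8.2), (np.float64(32.0), -5.1), (np.float64(34.0), 4.8)]
 plate lat (0.03, 0.08) [(np.float64(-31.0), -3.8), (np.float64(-23.0), 2.7), (np.float64(13.0), -8.8), (np.float64(17.0), 7.6), (np.float64(28.0), -5.2), (np.float64(31.5), 11.0)]
 dove lat (0.03, 0.08) [(np.float64(-26.5), -3.9), (np.float64(-18.5), 2.9), (np.float64(17.0), -8.8), (np.float64(21.0), 7.6), (np.float64(32.0), -5.2), (np.float64(34.0), 4.4)]
 plate ends [(np.float64(67.0), -2.2), (np.float64(73.0), 3.4), (np.float64(81.5), -6.5), (np.float64(87.0), 5.7), (np.float64(90.0), 4.4), (np.float64(98.0), -1.5), (np.float64(101.5), 4.4)] [(np.float64(-99.5), -3.6), (np.
[... 1837 characters left out ...]
8.0), -1.5), (np.float64(-46.5), 5.4), (np.float64(-43.0), -1.4), (np.float64(-41.0), -1.5), (np.float64(-19.5), -1.3), (np.float64(-12.0), -1.5), (np.float64(4.5), 1.4), (np.float64(23.5), 1.7), (np.float64(27.5), -1.3), (np.float64(49.5), -1.4), (np.float64(54.5), 1.4), (np.float64(57.5), -1.5), (np.float64(63.5), 1.5), (np.float64(72.5), -3.8), (np.float64(79.0), -3.1), (np.float64(83.0), -1.9), (np.float64(88.5), 6.9), (np.float64(94.0), 2.1), (np.float64(102.5), -6.2), (np.float64(113.5), 4.9)]
 dove along z28 [(np.float64(-46.0), 6.4), (np.float64(83.0), -4.0)]
 stop top along z41 [(np.float64(-68.5), -7.9), (np.float64(-46.5), 1.6), (np.float64(-40.0), -1.4), (np.float64(-21.0), 2.8)]
```

```bash
python3 - <<'E'
from h import *
c=snap('wrist','w5'); o=st(); P=o['position']; dz=P[2]-.0166
print('holder lat',edges(c,P[:2],101.4,.052+dz,.012,.036,'y',(-.03,.03)))
print('saddle lat',edges(c,P[:2],101.4,.025+dz,.025,.038,'y',(-.045,.045)))
print('holder end',edges(c,P[:2],101.4,.052+dz,-.012,.012,'x',(.01,.06)))
print('saddle end',edges(c,P[:2],101.4,.025+dz,-.030,-.02,'x',(.01,.06)),edges(c,P[:2],101.4,.025+dz,.02,.03,'x',(.01,.06)))
print('box edges px', [onz(load('t0'),165+335/5,160+400/5,z).round(3) for z in(.06,.12)])
E
```

```text
t 9.2 p [0.5108 0.2394 0.0773] xyaw 11.39 z [ 0.001  0.006 -1.   ] f [-0.6 -1.1 -5.9] m [-0.07 -0.09 -0.01] g 0.0338 q [0.24 0.63 1.7  0.01 0.81 0.03]
holder lat [(np.float64(-26.0), -5.0), (np.float64(-23.5), -3.8), (np.float64(-19.0), 1.3), (np.float64(-16.5), -16.5), (np.float64(-6.5), -1.6), (np.float64(17.0), 17.7), (np.float64(19.5), -2.5), (np.float64(24.0), 6.5), (np.float64(28.5), -4.8)]
saddle lat [(np.float64(-42.5), -5.6), (np.float64(-30.0), 4.1), (np.float64(-27.5), -6.9), (np.float64(-22.5), 6.2), (np.float64(-19.5), -11.2), (np.float64(-16.5), -8.5), (np.float64(20.0), 16.8), (np.float64(23.0), -13.9), (np.float64(28.5), 14.8), (np.float64(31.5), -6.5), (np.float64(36.5), 2.3), (np.float64(38.5), -3.8)]
holder end [(np.float64(32.5), 1.5), (np.float64(35.5), 3.6), (np.float64(38.5), -5.5), (np.float64(42.5), 19.8), (np.float64(44.5), 6.6), (np.float64(47.0), 25.3)]
saddle end [(np.float64(30.0), -6.3), (np.float64(35.5), 24.6), (np.float64(38.5), -25.2), (np.float64(42.0), 16.3)] [(np.float64(29.5), 11.9), (np.float64(31.5), -2.8), (np.float64(35.5), 16.6), (np.float64(38.5), -29.2), (np.float64(42.0), 12.7), (np.float64(45.0), 15.4)]
box edges px [array([0.512, 0.143, 0.06 ]), array([0.505, 0.138, 0.12 ])]
```

>>> {"name": "carry_out", "arguments": {
  "steps": [
    [[0.4,-0.2,0],0,0.8],
    [[0.9,-0.5,0],-0.1,0.8],
    [[1.4,-0.8,0],-0.1,0.8],
    [[1.8,-1,0],0,0.8],
    [[1.8,-1,0],0,0.8],
    [[1.8,-1,0],0,0.8],
    [[1.6,-0.9,0],0,0.8],
    [[1.2,-0.7,0],0,0.8],
    [[0.7,-0.4,0],0,0.8],
    [[0.3,-0.2,0],0,0.8]
  ]
}}

```text
time: 10.2
position: [0.6413, 0.1621, 0.0729]
tool_rot: [0.995, 0.096, 0.0, -0.002]
ft_force: [0.6, 0.5, -5.7]
grip_width: 0.0337
```

```bash
cat >> h.py <<'E'
RO=np.array([.6742,.0249]); RX=np.array([-.1925,.9813]); RY=np.array([-.9813,-.1925])
def rs():
    o=st(); d=o['position'][:2]-RO; f=o['ft_force'][:2]
    print('   rail s %.1f lat %.1f mm  z-16.6 %.1f  F along %.1f lat %.1f'%(d@RX*1e3,d@RY*1e3,(o['position'][2]-.0166)*1e3,f@RX,f@RY)); return o
E
python3 - <<'E'
from h import *
rs();cams.camera('top');rs()
E
```

```text
t 10.2 p [0.6413 0.1621 0.0729] xyaw 10.99 z [ 0.     0.003 -1.   ] f [ 0.6  0.5 -5.7] m [-0.01  0.03  0.01] g 0.0337 q [ 0.08  0.73  1.44  0.    0.97 -0.12]
   rail s 140.9 lat 5.8 mm  z-16.6 56.3  F along 0.4 lat -0.7
t 10.25 p [0.6417 0.1618 0.0729] xyaw 10.99 z [ 0.001  0.003 -1.   ] f [ 1.2  0.3 -6.3] m [-0.11 -0.22  0.02] g 0.0337 q [ 0.08  0.73  1.44  0.    0.97 -0.12]
   rail s 140.5 lat 5.5 mm  z-16.6 56.3  F along 0.1 lat -1.2
```

>>> {"name": "carry_out", "arguments": {
  "steps": [
    [[0.2,0,-0.3],0,0.8],
    [[0.2,0.1,-0.7],0,0.8],
    [[0.1,0,-0.8],0,0.8],
    [[0,0,-0.8],0,0.8],
    [[0,0,-0.6],0,0.8],
    [[0,0,-0.4],0,0.8],
    [[0,0,-0.2],0,0.8]
  ]
}}

```text
time: 10.95
position: [0.6431, 0.1647, 0.03]
tool_rot: [0.995, 0.097, -0.002, -0.002]
ft_force: [0.2, 0.5, -6.4]
grip_width: 0.0338
```

```bash
python3 - <<'E'
from h import *
rs();c=snap('scene','s6');rs()
i=cv2.imread('pics/s6.png'); a=proj(c,[.65,.14,.05]).astype(int)
cv2.imwrite('pics/s6c.png',cv2.resize(i[a[1]-60:a[1]+60,a[0]-80:a[0]+80],None,fx=5,fy=5,interpolation=cv2.INTER_CUBIC))
E
```

```text
t 10.95 p [0.6431 0.1647 0.03  ] xyaw 11.13 z [-0.005  0.003 -1.   ] f [ 0.2  0.5 -6.4] m [-0.05 -0.01 -0.02] g 0.0338 q [ 0.08  0.8   1.45  0.    0.9  -0.12]
   rail s 143.2 lat 3.6 mm  z-16.6 13.4  F along 0.5 lat -0.3
t 11.0 p [0.6429 0.1647 0.0298] xyaw 11.13 z [-0.006  0.003 -1.   ] f [ 0.  -1.  -6.6] m [-0.01  0.   -0.02] g 0.0338 q [ 0.08  0.8   1.45  0.    0.9  -0.12]
   rail s 143.2 lat 3.8 mm  z-16.6 13.2  F along -1.0 lat 0.2
```

View pics/s6c.png

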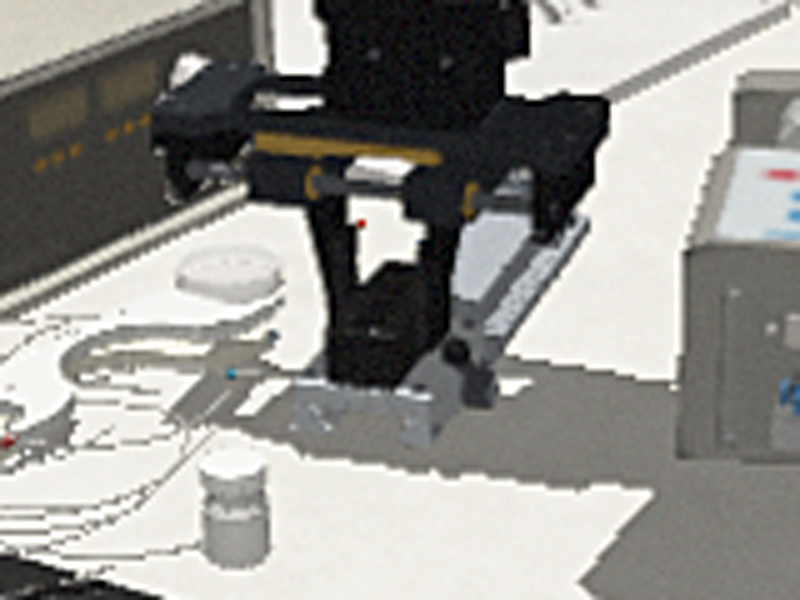

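The held carriage is level in front of the rail, its clamp knob at about (478,385) on the robot's side. I still need −3.8 mm laterally and +2.3 mm in z.

>>> {"name": "carry_out", "arguments": {
  "steps": [
    [[0.1,0,0.1],0,0.8],
    [[0.15,0.05,0.1],0,0.8],
    [[0.1,0,0],0,0.8]
  ]
}}

```text
time: 11.3
position: [0.647, 0.1653, 0.0325]
tool_rot: [0.995, 0.097, -0.002, -0.002]
ft_force: [0.0, 0.0, -5.7]
grip_width: 0.0338
```

```bash
python3 - <<'E'
from h import *
rs();c=cams.camera('top');rs()
E
```

```text
t 11.3 p [0.647  0.1653 0.0325] xyaw 11.14 z [-0.005  0.003 -1.   ] f [ 0.   0.  -5.7] m [-0.04 -0.04  0.  ] g 0.0338 q [ 0.08  0.8   1.43  0.    0.91 -0.12]
   rail s 143.1 lat -0.3 mm  z-16.6 15.9  F along 0.0 lat -0.0
t 11.35 p [0.6473 0.1653 0.0325] xyaw 11.13 z [-0.004  0.003 -1.   ] f [ 0.9 -0.1 -4.8] m [ 0.04 -0.02 -0.01] g 0.0336 q [ 0.08  0.8   1.43  0.    0.91 -0.12]
   rail s 142.9 lat -0.6 mm  z-16.6 15.9  F along -0.2 lat -0.9
```

>>> {"name": "carry_out", "arguments": {
  "steps": [
    [[0.04,-0.2,0],0,0.8],
    [[0.08,-0.4,0],0,0.8],
    [[0.08,-0.4,0],0,0.8],
    [[0.06,-0.3,0],0,0.8],
    [[0.04,-0.2,0],0,0.8]
  ]
}}

```text
time: 11.85
position: [0.6511, 0.1489, 0.0333]
tool_rot: [0.995, 0.097, -0.001, -0.002]
ft_force: [-0.6, -0.1, -6.0]
grip_width: 0.0339
```

```bash
python3 - <<'E'
from h import *
rs()
E
```

```text
t 11.85 p [0.6511 0.1489 0.0333] xyaw 11.13 z [-0.003  0.003 -1.   ] f [-0.6 -0.1 -6. ] m [-0.11 -0.02  0.02] g 0.0339 q [ 0.06  0.8   1.44  0.    0.91 -0.14]
   rail s 126.1 lat -1.2 mm  z-16.6 16.7  F along -0.0 lat 0.6
```

>>> {"name": "carry_out", "arguments": {
  "steps": [
    [[-0.04,-0.1,-0.07],0,0.8],
    [[0.0,-0.3,-0.03],0,0.8],
    [[0.04,-0.4,0],0,0.8],
    [[0.04,-0.3,0],0,0.8]
  ]
}}

```text
time: 12.25
position: [0.6523, 0.1371, 0.0322]
tool_rot: [0.995, 0.097, -0.0, -0.002]
ft_force: [1.3, 0.7, -6.0]
grip_width: 0.0336
```

```bash
python3 - <<'E'
from h import *
rs()
E
```

```text
t 12.25 p [0.6523 0.1371 0.0322] xyaw 11.13 z [-0.001  0.004 -1.   ] f [ 1.3  0.7 -6. ] m [-0.03 -0.18  0.01] g 0.0336 q [ 0.04  0.8   1.44  0.    0.91 -0.16]
   rail s 114.4 lat -0.1 mm  z-16.6 15.6  F along 0.5 lat -1.4
```

>>> {"name": "carry_out", "arguments": {
  "steps": [
    [[0.06,-0.3,0],0,0.8],
    [[0.1,-0.5,0],0,0.8],
    [[0.1,-0.5,0],0,0.8],
    [[0.1,-0.5,0],0,0.8],
    [[0.1,-0.5,0],0,0.8],
    [[0.06,-0.3,0],0,0.8]
  ],
  "squeeze": 20
}}

```text
time: 12.85
position: [0.658, 0.1085, 0.0323]
tool_rot: [0.995, 0.097, -0.0, -0.002]
ft_force: [-0.3, 0.1, -5.5]
grip_width: 0.0341
```

```bash
python3 - <<'E'
from h import *
rs()
E
```

```text
t 12.85 p [0.658  0.1085 0.0323] xyaw 11.12 z [-0.001  0.003 -1.   ] f [-0.3  0.1 -5.5] m [ 0.05 -0.07  0.06] g 0.0341 q [-0.01  0.8   1.44  0.    0.91 -0.2 ]
   rail s 85.2 lat -0.2 mm  z-16.6 15.7  F along 0.1 lat 0.3
```

Sliding freely. I'll continue.

>>> {"name": "carry_out", "arguments": {
  "steps": [
    [[0.1,-0.5,0],0,0.8],
    [[0.12,-0.6,0],0,0.8],
    [[0.12,-0.6,0],0,0.8],
    [[0.12,-0.6,0],0,0.8],
    [[0.12,-0.6,0],0,0.8],
    [[0.12,-0.6,0],0,0.8],
    [[0.1,-0.5,0],0,0.8],
    [[0.06,-0.3,0],0,0.8]
  ]
}}

```text
time: 13.65
position: [0.6674, 0.0612, 0.0322]
tool_rot: [0.995, 0.097, -0.0, -0.002]
ft_force: [0.8, 0.2, -5.8]
grip_width: 0.034
```

```bash
python3 - <<'E'
from h import *
rs()
E
```

```text
t 13.65 p [0.6674 0.0612 0.0322] xyaw 11.09 z [-0.001  0.003 -1.   ] f [ 0.8  0.2 -5.8] m [-0.   -0.13  0.03] g 0.034 q [-0.08  0.8   1.43  0.    0.91 -0.27]
   rail s 36.9 lat -0.3 mm  z-16.6 15.6  F along 0.0 lat -0.8
```

>>> {"name": "carry_out", "arguments": {
  "steps": [
    [[0.08,-0.4,0],0,0.8],
    [[0.1,-0.5,0],0,0.8],
    [[0.1,-0.5,0],0,0.8],
    [[0.1,-0.5,0],0,0.8],
    [[0.08,-0.4,0],0,0.8],
    [[0.04,-0.2,0],0,0.8]
  ]
}}

```text
time: 14.25
position: [0.6727, 0.0341, 0.0322]
tool_rot: [0.995, 0.097, -0.0, -0.002]
ft_force: [1.0, 0.6, -6.6]
grip_width: 0.0337
```

```bash
python3 - <<'E'
from h import *
rs()
E
```

```text
t 14.25 p [0.6727 0.0341 0.0322] xyaw 11.09 z [-0.001  0.003 -1.   ] f [ 1.   0.6 -6.6] m [-0.02 -0.16  0.04] g 0.0337 q [-0.12  0.8   1.42  0.    0.92 -0.31]
   rail s 9.3 lat -0.3 mm  z-16.6 15.6  F along 0.4 lat -1.0
```

>>> {"name": "carry_out", "arguments": {
  "steps": [
    [[0.04,-0.2,0],0,0.8],
    [[0.04,-0.2,0],0,0.8],
    [[0.04,-0.2,0],0,0.8],
    [[0.02,-0.1,0],0,0.8]
  ],
  "squeeze": 12
}}

```text
time: 14.65
position: [0.6742, 0.0266, 0.0321]
tool_rot: [0.995, 0.097, -0.0, -0.002]
ft_force: [0.9, -0.3, -6.2]
grip_width: 0.0337
```

```bash
python3 - <<'E'
from h import *
rs()
E
```

```text
t 14.65 p [0.6742 0.0266 0.0321] xyaw 11.09 z [-0.001  0.004 -1.   ] f [ 0.9 -0.3 -6.2] m [-0.01 -0.21 -0.02] g 0.0337 q [-0.13  0.8   1.42  0.    0.92 -0.32]
   rail s 1.7 lat -0.4 mm  z-16.6 15.5  F along -0.5 lat -0.8
```

Also lowering a touch (0.3 mm) while creeping.

>>> {"name": "carry_out", "arguments": {
  "steps": [
    [[0.02,-0.1,-0.03],0,0.8],
    [[0.02,-0.1,0],0,0.8],
    [[0.02,-0.1,0],0,0.8]
  ]
}}

```text
time: 14.95
position: [0.6746, 0.0236, 0.0317]
tool_rot: [0.995, 0.097, -0.001, -0.002]
ft_force: [0.4, 1.0, -6.1]
grip_width: 0.034
```

```bash
python3 - <<'E'
from h import *
rs()
E
```

```text
t 14.95 p [0.6746 0.0236 0.0317] xyaw 11.11 z [-0.002  0.004 -1.   ] f [ 0.4  1.  -6.1] m [ 0.05 -0.14  0.05] g 0.034 q [-0.13  0.81  1.42  0.    0.92 -0.33]
   rail s -1.4 lat -0.1 mm  z-16.6 15.1  F along 0.9 lat -0.5
```

>>> {"name": "carry_out", "arguments": {
  "steps": [
    [[0.02,-0.1,0],0,0.8],
    [[0.02,-0.1,0],0,0.8]
  ]
}}

```text
time: 15.15
position: [0.675, 0.0216, 0.0317]
tool_rot: [0.995, 0.097, -0.001, -0.002]
ft_force: [0.5, 0.3, -5.7]
grip_width: 0.0341
```

```bash
python3 - <<'E'
from h import *
rs()
E
```

```text
t 15.15 p [0.675  0.0216 0.0317] xyaw 11.12 z [-0.002  0.004 -1.   ] f [ 0.5  0.3 -5.7] m [-0.02 -0.04  0.02] g 0.0341 q [-0.13  0.81  1.42  0.    0.92 -0.33]
   rail s -3.4 lat -0.1 mm  z-16.6 15.1  F along 0.2 lat -0.5
```

>>> {"name": "carry_out", "arguments": {
  "steps": [
    [[0.02,-0.1,0],0,0.8]
  ]
}}

```text
time: 15.25
position: [0.6752, 0.0205, 0.0317]
tool_rot: [0.995, 0.097, -0.001, -0.002]
ft_force: [0.7, -0.3, -5.4]
grip_width: 0.0339
```

>>> {"name": "carry_out", "arguments": {
  "steps": [
    [[0.02,-0.08,0],0,0.8]
  ]
}}

```text
time: 15.35
position: [0.6754, 0.0196, 0.0317]
tool_rot: [0.995, 0.097, -0.001, -0.002]
ft_force: [-0.5, 0.2, -5.8]
grip_width: 0.0341
```

>>> {"name": "carry_out", "arguments": {
  "steps": [
    [[0.02,-0.08,0],0,0.8]
  ]
}}

```text
time: 15.45
position: [0.6756, 0.0187, 0.0317]
tool_rot: [0.995, 0.097, -0.001, -0.002]
ft_force: [-0.6, 1.0, -5.0]
grip_width: 0.0341
```

>>> {"name": "carry_out", "arguments": {
  "steps": [
    [[0.02,-0.08,0],0,0.8]
  ]
}}

```text
time: 15.55
position: [0.6757, 0.0178, 0.0317]
tool_rot: [0.995, 0.097, -0.001, -0.002]
ft_force: [0.8, 1.1, -5.4]
grip_width: 0.0341
```

>>> {"name": "carry_out", "arguments": {
  "steps": [
    [[0.01,-0.07,0],0,0.8]
  ]
}}

```text
time: 15.65
position: [0.6757, 0.0176, 0.0318]
tool_rot: [0.995, 0.097, -0.001, -0.003]
ft_force: [0.9, 2.3, -5.0]
grip_width: 0.0343
```

>>> {"name": "carry_out", "arguments": {
  "steps": [
    [[0.01,-0.07,0],0,0.8]
  ]
}}

```text
time: 15.75
position: [0.6758, 0.0177, 0.0318]
tool_rot: [0.995, 0.097, -0.001, -0.003]
ft_force: [1.3, 3.5, -5.9]
grip_width: 0.0341
```

Contact: motion stopped at s≈−7.4 mm with about 3.5 N along the rail, well under 20 N. Now I'll release and rise.

>>> {"name": "carry_out", "arguments": {
  "steps": [
    [[0,0,0],0,0.6],
    [[0,0,0],0,0.5],
    [[0,0,0],0,0.45],
    [[0,0,0.3],0,0.45],
    [[0,0,0.7],0,0.45],
    [[0,0,1],0,0.45],
    [[0,0,1.5],0,0.45],
    [[0,0,1.5],0,0.45],
    [[0,0,1],0,0.6],
    [[0,0,0.5],0,1]
  ]
}}

```text
time: 16.75
position: [0.68, 0.0154, 0.1084]
tool_rot: [0.995, 0.097, 0.004, -0.001]
ft_force: [0.7, -0.7, -0.2]
grip_width: 0.0384
```

```bash
python3 - <<'E'
from h import *
rs()
c=snap('wrist','w7');t=snap('top','t7');s=snap('scene','s7')
for n,cc in(('s7',s),('t7',t)):
    print(n,'stop top',edges(cc,RO,101.1,.041,-.02,.02,'x',(-.09,-.03)),'holder end z67',edges(cc,RO,101.1,.067,-.012,.012,'x',(.01,.06)),'saddle end z40',edges(cc,RO,101.1,.040,-.028,.028,'x',(.01,.06)))
E
```

```text
t 16.75 p [0.68   0.0154 0.1084] xyaw 11.11 z [ 0.008  0.002 -1.   ] f [ 0.7 -0.7 -0.2] m [-0.09  0.07 -0.  ] g 0.0384 q [-0.14  0.71  1.37  0.    1.05 -0.34]
   rail s -10.4 lat -3.8 mm  z-16.6 91.8  F along -0.8 lat -0.6
s7 stop top [(np.float64(-75.5), -1.8), (np.float64(-69.5), -3.8)] holder end z67 [(np.float64(35.5), -1.8), (np.float64(44.0), 2.0), (np.float64(48.0), 1.4)] saddle end z40 [(np.float64(31.5), 4.8), (np.float64(38.5), -1.6), (np.float64(59.0), 2.9)]
t7 stop top [(np.float64(-77.0), -2.0)] holder end z67 [] saddle end z40 []
```

>>> {"name": "carry_out", "arguments": {
  "steps": [
    [[-0.3,0.3,0],3,1],
    [[-0.6,0.6,0],7,1],
    [[-0.8,0.9,0],8,1],
    [[-0.8,0.9,0],8,1],
    [[-0.8,0.9,0],8,1],
    [[-0.8,0.9,0],8,1],
    [[-0.8,0.9,0],8,1],
    [[-0.6,0.7,0],8,1],
    [[-0.4,0.4,0],8,1],
    [[-0.2,0.2,0],8,1]
  ]
}}

```text
time: 17.9
position: [0.6086, 0.0846, 0.0969]
tool_rot: [0.719, 0.695, -0.007, -0.006]
ft_force: [0.3, -0.3, 0.1]
grip_width: 0.0006
```

```bash
python3 - <<'E'
from h import *
rs()
E
```

```text
t 17.9 p [0.6086 0.0846 0.0969] xyaw 88.04 z [-0.018 -0.001 -1.   ] f [ 0.3 -0.3  0.1] m [0.07 0.04 0.06] g 0.0006 q [-0.04  0.66  1.54 -0.    0.96 -1.58]
   rail s 71.2 lat 52.9 mm  z-16.6 80.3  F along -0.3 lat -0.3
```

>>> {"name": "carry_out", "arguments": {
  "steps": [
    [[0.6,0.1,0],6,1],
    [[0,0,0],5,1],
    [[0,0,0],1,1],
    [[0,0,0],0,1]
  ]
}}

```text
time: 18.3
position: [0.6111, 0.0866, 0.0932]
tool_rot: [0.639, 0.769, -0.01, -0.008]
ft_force: [-0.7, 0.5, 0.1]
grip_width: 0.0004
```

```bash
python3 - <<'E'
from h import *
rs();c=snap('scene','s8');rs()
i=cv2.imread('pics/s8.png'); a=proj(c,[.63,.06,.06]).astype(int)
cv2.imwrite('pics/s8c.png',cv2.resize(i[a[1]-60:a[1]+60,a[0]-80:a[0]+80],None,fx=5,fy=5,interpolation=cv2.INTER_CUBIC)); print(a)
E
```

```text
t 18.3 p [0.6111 0.0866 0.0932] xyaw 100.62 z [-0.026 -0.005 -1.   ] f [-0.7  0.5  0.1] m [ 0.01  0.05 -0.01] g 0.0004 q [-0.04  0.67  1.53 -0.01  0.97 -1.79]
   rail s 72.7 lat 50.0 mm  z-16.6 76.6  F along 0.6 lat 0.6
t 18.35 p [0.6109 0.0866 0.0932] xyaw 100.61 z [-0.026 -0.005 -1.   ] f [-0.7 -1.5  0. ] m [0.06 0.   0.02] g 0.0009 q [-0.04  0.67  1.53 -0.01  0.97 -1.79]
   rail s 72.7 lat 50.2 mm  z-16.6 76.6  F along -1.3 lat 1.0
[260 209]
```

View pics/s8c.png

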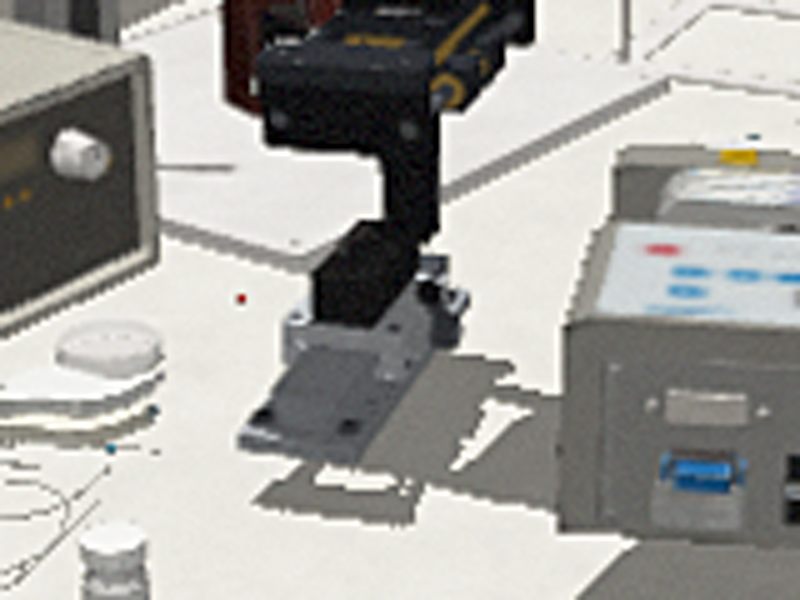

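Scene: the carriage is on the rail against the stop, the lever ball is at (428,292) and the closed fingertips are at about (413,237). I'll work out the tip and ball positions.

```bash
python3 - <<'E'
from h import *
c=load('s8'); P=np.array([.6109,.0866,.0932])
for z in (-.02,0,.015,.03): print(z,(proj(c,P+[0,0,z])-[180,149])*5)
for z in(.09,.1,.11,.12,.13):
    q=onz(c,180+413/5,149+237/5,z); d=q[:2]-RO; print('tip',z,d@RX*1e3,d@RY*1e3)
# ball: intersect the ray with lever plane lat=45
e,d=ray(c,180+428/5,149+292/5)
t=(.045-(e[:2]-RO)@RY)/(d[:2]@RY); q=e+t*d; print('ball s,z',(q[:2]-RO)@RX*1e3,q[2]*1e3)
e,d=ray(c,180+450/5,149+325/5)
for lat in(.04,.045,.05):
    t=(lat-(e[:2]-RO)@RY)/(d[:2]@RY); q=e+t*d; print('knob s,z',(q[:2]-RO)@RX*1e3,q[2]*1e3)
E
```

```text
-0.02 [410.69272723 304.72730288]
0 [410.56752554 265.321258  ]
0.015 [410.47177741 235.43402393]
0.03 [410.37440791 205.25645281]
tip 0.09 30.913066163856058 38.45871978408643
tip 0.1 54.72664277918568 45.86420455983172
tip 0.11 78.54021939451547 53.26968933557675
tip 0.12 102.35379600984508 60.67517411132193
tip 0.13 126.16737262517469 68.0806588870671
ball s,z 27.629182135863104 60.65089631112025
knob s,z -27.523633892949746 19.154078907791305
knob s,z -10.516206497363067 26.9746556621967
knob s,z 6.491220898223837 34.7952324166021
```

>>> {"name": "carry_out", "arguments": {
  "steps": [
    [[0.1,0,-0.3],0,1],
    [[0.2,0,-0.7],0,1],
    [[0.1,0.1,-1],0,1],
    [[0,0,-1],0,1],
    [[0,0,-1],0,1],
    [[0,0,-0.8],0,1],
    [[0,0,-0.5],0,1],
    [[0,0,-0.2],0,1],
    [[0,0,0],0,1]
  ]
}}

```text
time: 19.25
position: [0.6139, 0.0873, 0.0312]
tool_rot: [0.64, 0.768, -0.011, -0.01]
ft_force: [-0.5, -0.3, 0.3]
grip_width: 0.0005
```

```bash
python3 - <<'E'
from h import *
rs();cams.camera('wrist');rs()
E
```

```text
t 19.25 p [0.6139 0.0873 0.0312] xyaw 100.4 z [-0.03  -0.004 -1.   ] f [-0.5 -0.3  0.3] m [ 0.12  0.05 -0.  ] g 0.0005 q [-0.04  0.76  1.54 -0.01  0.87 -1.78]
   rail s 72.9 lat 47.2 mm  z-16.6 14.6  F along -0.2 lat 0.5
t 19.3 p [0.6139 0.0873 0.0314] xyaw 100.41 z [-0.029 -0.004 -1.   ] f [-0.3  0.1 -0.4] m [ 0.03 -0.03 -0.03] g 0.0004 q [-0.04  0.76  1.54 -0.01  0.87 -1.78]
   rail s 72.9 lat 47.1 mm  z-16.6 14.8  F along 0.1 lat 0.3
```

>>> {"name": "carry_out", "arguments": {
  "steps": [
    [[0.06,-0.3,0.05],0,1],
    [[0.08,-0.4,0.05],0,1],
    [[0.06,-0.3,0.05],0,1],
    [[0.04,-0.2,0.05],0,1]
  ]
}}

```text
time: 19.7
position: [0.6177, 0.0744, 0.0351]
tool_rot: [0.64, 0.768, -0.01, -0.009]
ft_force: [-0.0, 0.2, -0.6]
grip_width: 0.0005
```

```bash
python3 - <<'E'
from h import *
rs()
E
```

```text
t 19.7 p [0.6177 0.0744 0.0351] xyaw 100.43 z [-0.026 -0.005 -1.   ] f [-0.   0.2 -0.6] m [ 0.07  0.   -0.02] g 0.0005 q [-0.06  0.76  1.54 -0.01  0.87 -1.8 ]
   rail s 59.5 lat 45.9 mm  z-16.6 18.5  F along 0.2 lat -0.0
```

>>> {"name": "carry_out", "arguments": {
  "steps": [
    [[0.04,-0.2,0],0,1],
    [[0.04,-0.2,0],0,1]
  ]
}}

```text
time: 19.9
position: [0.619, 0.0697, 0.0357]
tool_rot: [0.64, 0.768, -0.01, -0.008]
ft_force: [-0.5, 0.1, -0.6]
grip_width: 0.0001
```

>>> {"name": "carry_out", "arguments": {
  "steps": [
    [[0.04,-0.2,0],0,1],
    [[0.04,-0.2,0],0,1]
  ]
}}

```text
time: 20.1
position: [0.6199, 0.0653, 0.0358]
tool_rot: [0.64, 0.768, -0.01, -0.008]
ft_force: [0.4, -0.0, 0.1]
grip_width: 0.0004
```

>>> {"name": "carry_out", "arguments": {
  "steps": [
    [[0.04,-0.2,0],0,1],
    [[0.04,-0.2,0],0,1]
  ]
}}

```text
time: 20.3
position: [0.6204, 0.0613, 0.0356]
tool_rot: [0.64, 0.768, -0.01, -0.009]
ft_force: [-1.3, 2.7, -0.1]
grip_width: 0.001
```

```bash
python3 - <<'E'
from h import *
rs()
E
```

```text
t 20.3 p [0.6204 0.0613 0.0356] xyaw 100.38 z [-0.026 -0.004 -1.   ] f [-1.3  2.7 -0.1] m [ 0.62  0.25 -0.02] g 0.001 q [-0.08  0.76  1.54 -0.01  0.87 -1.82]
   rail s 46.1 lat 45.7 mm  z-16.6 19.0  F along 2.9 lat 0.7
```

>>> {"name": "carry_out", "arguments": {
  "steps": [
    [[0.05,-0.25,0],0,1],
    [[0.05,-0.25,0],0,1]
  ]
}}

```text
time: 20.5
position: [0.6199, 0.061, 0.0356]
tool_rot: [0.642, 0.767, -0.007, -0.012]
ft_force: [-0.4, 9.4, 1.9]
grip_width: 0.0007
```

```bash
python3 - <<'E'
from h import *
rs()
for k in range(3): cams.camera('wrist'); rs()
E
```

```text
t 20.5 p [0.6199 0.061  0.0356] xyaw 100.17 z [-0.029  0.004 -1.   ] f [-0.4  9.4  1.9] m [ 1.61  0.03 -0.01] g 0.0007 q [-0.08  0.76  1.54  0.    0.88 -1.83]
   rail s 45.8 lat 46.3 mm  z-16.6 19.0  F along 9.3 lat -1.5
t 20.55 p [0.6199 0.061  0.0356] xyaw 100.16 z [-0.029  0.005 -1.   ] f [-0.5  7.7  1.1] m [ 1.48  0.13 -0.  ] g 0.0004 q [-0.08  0.76  1.54  0.    0.88 -1.83]
   rail s 45.9 lat 46.3 mm  z-16.6 19.0  F along 7.7 lat -0.9
t 20.6 p [0.6199 0.061  0.0356] xyaw 100.18 z [-0.029  0.004 -1.   ] f [-1.   7.8  1.5] m [ 1.41  0.09 -0.05] g 0.0002 q [-0.08  0.76  1.54  0.    0.88 -1.83]
   rail s 45.8 lat 46.3 mm  z-16.6 19.0  F along 7.9 lat -0.5
t 20.65 p [0.6199 0.061  0.0356] xyaw 100.19 z [-0.029  0.004 -1.   ] f [-0.3  7.9  1.6] m [ 1.35  0.05 -0.07] g 0.0007 q [-0.08  0.76  1.54  0.    0.88 -1.83]
   rail s 45.9 lat 46.3 mm  z-16.6 19.0  F along 7.8 lat -1.3
```

>>> {"name": "carry_out", "arguments": {
  "steps": [
    [[0.04,-0.25,0.15],0,1],
    [[0.05,-0.3,0.25],0,1]
  ]
}}

```text
time: 20.85
position: [0.6202, 0.0593, 0.0389]
tool_rot: [0.641, 0.767, -0.006, -0.014]
ft_force: [0.3, 5.0, -2.5]
grip_width: 0.0006
```

```bash
python3 - <<'E'
from h import *
rs()
E
```

```text
t 20.85 p [0.6202 0.0593 0.0389] xyaw 100.18 z [-0.029  0.009 -1.   ] f [ 0.3  5.  -2.5] m [ 0.79 -0.09 -0.03] g 0.0006 q [-0.09  0.75  1.53  0.01  0.89 -1.84]
   rail s 44.1 lat 46.3 mm  z-16.6 22.3  F along 4.8 lat -1.2
```

>>> {"name": "carry_out", "arguments": {
  "steps": [
    [[0.06,-0.35,0.25],0,1],
    [[0.06,-0.35,0.25],0,1],
    [[0.06,-0.35,0.2],0,1]
  ]
}}

```text
time: 21.15
position: [0.6215, 0.0519, 0.0457]
tool_rot: [0.642, 0.767, -0.004, -0.016]
ft_force: [0.3, 6.0, -0.1]
grip_width: 0.0002
```

```bash
python3 - <<'E'
from h import *
rs()
E
```

```text
t 21.15 p [0.6215 0.0519 0.0457] xyaw 100.12 z [-0.031  0.015 -0.999] f [ 0.3  6.  -0.1] m [ 1.07 -0.06  0.02] g 0.0002 q [-0.1   0.74  1.53  0.01  0.9  -1.86]
   rail s 36.7 lat 46.5 mm  z-16.6 29.1  F along 5.8 lat -1.5
```

>>> {"name": "carry_out", "arguments": {
  "steps": [
    [[0.06,-0.3,0.18],0,1],
    [[0.06,-0.3,0.18],0,1]
  ]
}}

```text
time: 21.35
position: [0.6226, 0.0472, 0.0495]
tool_rot: [0.642, 0.766, -0.003, -0.018]
ft_force: [-0.1, 5.1, -1.4]
grip_width: 0.0004
```

```bash
python3 - <<'E'
from h import *
rs()
E
```

```text
t 21.35 p [0.6226 0.0472 0.0495] xyaw 100.06 z [-0.031  0.018 -0.999] f [-0.1  5.1 -1.4] m [ 0.86 -0.18 -0.06] g 0.0004 q [-0.11  0.74  1.53  0.02  0.91 -1.87]
   rail s 31.9 lat 46.4 mm  z-16.6 32.9  F along 5.0 lat -0.9
```

>>> {"name": "carry_out", "arguments": {
  "steps": [
    [[0.06,-0.3,0.12],0,1]
  ]
}}

```text
time: 21.45
position: [0.623, 0.0447, 0.0508]
tool_rot: [0.642, 0.766, -0.003, -0.018]
ft_force: [0.5, 6.0, 0.6]
grip_width: 0.0004
```

```bash
python3 - <<'E'
from h import *
rs()
E
```

```text
t 21.45 p [0.623  0.0447 0.0508] xyaw 100.04 z [-0.031  0.019 -0.999] f [0.5 6.  0.6] m [ 1.06 -0.01  0.03] g 0.0004 q [-0.12  0.74  1.52  0.02  0.91 -1.87]
   rail s 29.3 lat 46.4 mm  z-16.6 34.2  F along 5.8 lat -1.6
```

>>> {"name": "carry_out", "arguments": {
  "steps": [
    [[0.06,-0.3,0.1],0,1]
  ]
}}

```text
time: 21.55
position: [0.6235, 0.0423, 0.0521]
tool_rot: [0.643, 0.766, -0.002, -0.019]
ft_force: [0.7, 5.4, 0.2]
grip_width: 0.0005
```

>>> {"name": "carry_out", "arguments": {
  "steps": [
    [[0.06,-0.3,0.1],0,1]
  ]
}}

```text
time: 21.65
position: [0.624, 0.0402, 0.0534]
tool_rot: [0.643, 0.766, -0.001, -0.019]
ft_force: [-0.2, 6.9, 0.0]
grip_width: 0.0001
```

>>> {"name": "carry_out", "arguments": {
  "steps": [
    [[0.06,-0.3,0.1],0,1]
  ]
}}

```text
time: 21.75
position: [0.6244, 0.038, 0.0545]
tool_rot: [0.643, 0.766, -0.001, -0.02]
ft_force: [0.6, 5.9, -2.6]
grip_width: 0.0002
```

>>> {"name": "carry_out", "arguments": {
  "steps": [
    [[0.06,-0.3,0.06],0,1]
  ]
}}

```text
time: 21.85
position: [0.6247, 0.0362, 0.0552]
tool_rot: [0.643, 0.765, -0.0, -0.021]
ft_force: [1.0, 8.4, -1.3]
grip_width: 0.0003
```

```bash
cat >> h.py <<'E'
def tau(n=4):
    R=[]
    for k in range(n):
        o=robot.get_obs(); d=o['position'][:2]-RO; f=o['ft_force']; s=d@RX; b=s-.0035; h=np.sqrt(.055**2-b*b)
        R.append([s*1e3,.9-np.arcsin(b/.055),f[:2]@RX,f[2],(f[:2]@RX)*h-f[2]*(b+.0065),o['position'][2]*1e3+14.5,o['moment'][0]]); cams.camera('wrist')
    print('s th Fa Fz tau tipz mx'); print(np.round(R,3)); print('mean',np.round(np.mean(R,0),3))
E
python3 - <<'E'
from h import *
tau()
E
```

```text
s th Fa Fz tau tipz mx
[[20.599  0.584  7.998 -1.258  0.448 69.729  1.369]
 [20.273  0.59   7.456 -0.454  0.401 69.807  1.258]
 [20.299  0.59   6.334  0.23   0.326 69.806  1.169]
 [20.331  0.589  6.047 -0.174  0.321 69.778  1.194]]
mean [20.375  0.588  6.959 -0.414  0.374 69.78   1.247]
```

>>> {"name": "carry_out", "arguments": {
  "steps": [
    [[0.05,-0.28,0.03],0,1]
  ]
}}

```text
time: 22.15
position: [0.625, 0.0348, 0.0557]
tool_rot: [0.644, 0.765, 0.001, -0.022]
ft_force: [1.4, 8.8, -0.5]
grip_width: 0.0003
```

```bash
python3 - <<'E'
from h import *
tau()
E
```

```text
s th Fa Fz tau tipz mx
[[19.174  0.611  8.406 -0.482  0.454 70.218  1.578]
 [18.863  0.617  7.761  0.222  0.405 70.337  1.475]
 [18.892  0.616  7.43   0.516  0.381 70.325  1.356]
 [18.922  0.616  7.069  0.773  0.356 70.345  1.403]]
mean [18.963  0.615  7.666  0.257  0.399 70.306  1.453]
```

The knob torque is about 0.43 N m: moving readings run 0.42–0.45, and the bite-angle fit gives about 0.43. That's inside the 0.38–0.46 band, so I'll back off straight away from the lever, then rise.

>>> {"name": "carry_out", "arguments": {
  "steps": [
    [[-0.06,0.3,0],0,1],
    [[-0.1,0.5,0],0,1],
    [[-0.15,0.8,0],0,1],
    [[-0.15,0.8,0.2],0,1],
    [[-0.15,0.8,0.6],0,1],
    [[0,0.6,1.2],0,1],
    [[0,0.4,1.8],0,1],
    [[0,0.3,2],0,1],
    [[0,0.2,2],0,1],
    [[0,0,1.5],0,1]
  ]
}}

```text
time: 23.35
position: [0.6172, 0.0829, 0.1549]
tool_rot: [0.642, 0.766, -0.002, -0.021]
ft_force: [-0.3, -0.1, -1.2]
grip_width: 0.0006
```

>>> {"name": "carry_out", "arguments": {
  "steps": [
    [[-1,1,2],0,1],
    [[-2,2,2],0,1],
    [[-2.5,3,1],0,1],
    [[-3,3,0],0,1],
    [[-3,3,0],0,1],
    [[-3,3,0],0,1],
    [[-3,3,0],0,1],
    [[-2,2,0],0,1],
    [[-1,1,0],0,1],
    [[0,0,0],0,1]
  ]
}}

```text
time: 24.35
position: [0.4081, 0.302, 0.2232]
tool_rot: [0.642, 0.767, 0.007, -0.011]
ft_force: [0.3, -1.3, -0.5]
grip_width: 0.0003
```

```bash
python3 - <<'E'
from h import *
rs();c=snap('scene','s9');t=snap('top','t9')
print('top stop before',edges(load('t0'),RO,101.1,.041,-.022,.022,'x',(-.09,-.03)))
print('top stop after',edges(t,RO,101.1,.041,-.022,.022,'x',(-.09,-.03)))
print('holder',edges(t,RO,101.1,.067,-.012,.012,'x',(-.06,.06)))
i=cv2.imread('pics/s9.png'); a=proj(c,[.65,.02,.05]).astype(int); j=cv2.imread('pics/t9.png')
A=cv2.resize(i[a[1]-45:a[1]+45,a[0]-60:a[0]+60],(800,600),interpolation=cv2.INTER_CUBIC)[:, 100:700]
B=cv2.resize(j[140:220,225:325],(800,640),interpolation=cv2.INTER_CUBIC)
cv2.imwrite('pics/fin.png',np.vstack([cv2.resize(A,(400,400))[60:340],cv2.resize(B,(400,320))]))
E
```

```text
t 24.35 p [0.4081 0.302  0.2232] xyaw 100.14 z [-0.007  0.025 -1.   ] f [ 0.3 -1.3 -0.5] m [ 0.04  0.   -0.03] g 0.0003 q [ 0.4   0.34  1.71  0.03  1.09 -1.36]
   rail s 323.2 lat 207.7 mm  z-16.6 206.6  F along -1.3 lat -0.0
top stop before [(np.float64(-75.5), 1.3), (np.float64(-70.0), -5.2), (np.float64(-49.5), 2.8), (np.float64(-46.0), 4.2)]
top stop after [(np.float64(-75.5), 1.5), (np.float64(-70.0), -5.6), (np.float64(-50.5), -1.8)]
holder [(np.float64(-47.5), -1.8), (np.float64(34.0), 9.1)]
```

View pics/fin.png

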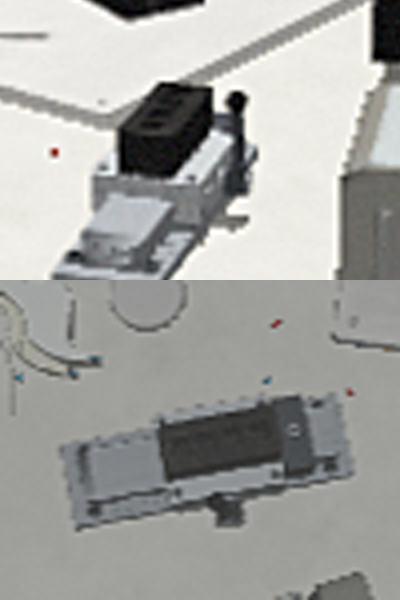

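The final view shows the carriage up against the stop, the lever near upright and the gripper clear. The stop edge is at −70.0 mm both before and after, so it hasn't shifted. Handing in.

```bash
python3 -c "
from rig import robot
print(robot.hand_in())"
```

```text
the job is handed in; nothing more can be done
None
```

The carriage is on the rail, up against the stop and clamped, and I handed the job in at about 24 s of the 72 s allowed.

- **Mounting:** I slid it on from the open end with the knob towards the robot. It met the stop at about 3.5 N and I let go there.
- **Clamping:** I swung the lever over with the closed fingers until the knob resisted at about 0.43 N m. The arm then moved clear of everything.

**Final checks:**
- **Stop:** its far edge reads −70.0 mm along the rail in the top view, the same before and after.
- **Carriage:** the holder spans −47.5 to +34 mm along the rail, so it sits against the stop face at about −46 mm.
- **Lever:** in the last picture it stands near upright.
- **Other objects:** I never took the arm to them, but I did not measure their positions again at the end.

**Disagreements and limits:**
- **Fingertip position:** the real tips were about 36 mm higher than the stated tip distance. Two cameras and a test close on the holder agreed, so I worked from what the cameras showed.
- **Clamp torque:** readings while moving were 0.42–0.45 N m, and the angle past the bite point gave about 0.43. Once the arm stopped, they fell to about 0.36–0.40. I put the value in the 0.38–0.46 band, uncertain by roughly 0.03.

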